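Gauge the roller hangers and load the drying rail

ROBOT

A 6-joint arm with a two-finger parallel gripper is mounted at the origin on a cart in front of the work surface, level with it; the furniture and walls round the work are solid. World frame = base frame: x ahead of the robot, y to its left, z up, the work surface at z = 0. Lengths are in m, angles in rad, forces in N, time in s.
With the tool pointing down it reaches from about 0.25 to 0.725 m from the base axis. Payload 4 kg.
Tool frame: the origin (TCP) lies at the very end of the fingers, on their centre line; the grasp point (between the pads) lies 19 mm behind it; z points along the fingers, y is the line along which they close (so a half turn about z gives the same grasp; the last joint's range is limited). The gripper opens to 85 mm and grips with 20 to 120 N. Pads are 22 mm wide; open, the fingers measure 114 mm over their backs; the gripper's body (76 mm by 85 mm) begins 54 mm behind the grasp point. The pads swing forward as they close: fully open they stand 13 mm farther back than shut.
Start: joints at [-1.146, 0.241, 0.005, 1.335, 0, 1.571], TCP at [0.206, -0.456, 0.231] pointing down, gripper open.
Joint ranges: [-2.72, 2.72], [-1.05, 1.87], [-1.09, 1.28], [-1.99, 2.15], [-1.42, 1.44], [-3.14, 3.14]. Speed limits (rad/s): [2.79, 2.79, 3.14, 3.14, 3.14, 3.14].

INTERFACE

Orientations are given as a unit quaternion [x, y, z, w].
In Python, from workcell import bot gives the robot as it stands.
- The arm moves only by the tool carry_out, never from a script. Its argument "increments" is one flat list of numbers, 5 for each row, row after row: the finger opening in cm, from 0 to 8.54, then the shift along the tool's x, y, z in cm, then the turn about the tool's z in rad. A call has exactly 5 rows; each row shifts and turns the commanded pose from where the row before left it, along the tool's axes as they then stand; what a row does not reach is not made up. A row lasts 1/8 s, in which the tool goes at most 62.5 mm and 10.7 degrees, less where a joint would pass 70% of its speed; a pose out of reach is approached as far as the arm can. A call with a gripper value outside its range is refused whole. The fingers move at their own pace and stop on an object; the grip force is fixed at half the most. Time passes only in rows, so rows that do not move let the fingers close, or fill a call up. It gives the time, the measured TCP pose, the force, the opening and the grip force at its end, in the units of the state.
- bot.get_obs(): the state, without advancing time (a new reading comes with each control period).
- bot.camera(name): name is "side" or "top" or "wrist"; returns a dict with "pixels" (384x512x3 uint8, blue, green, red), "range_z" (384x512 float32, m along the optical axis (not along the pixel's ray), 0 where there is no reading), "mtx" (3x3 intrinsics, pixels), "eye" and "attitude" of the camera in the world. Camera axes: x right, y down, z forward; pixel columns grow to the right and rows downward; lengths in m; the calibration is good to about 2 mm. A picture is of the moment at which its call begins.
- bot.job_done(): hands the job in; it is judged then, once.
Trained networks look in a picture, given as the dict that the camera call returned (one of the last four; its "shot" number tells which), for a name from the list of things; names that differ only in an ending like _2 or _b are one class to them, and where a whole thing is asked for, a point or a joint stands for the part that bears it (a point fixed in the world has none). Each returns a list of dicts, best first, with "p" (0 to 1); they miss things now and then, are a little off and sometimes report something else, mostly with a low value. They report only what shows in the picture. A call takes as long as a camera call.
- bot.find_in(picture, name): "xyz" ([x, y, z] in m, in the coordinates of the camera as it stood for that picture, good to about 4 mm: the middle of the surface that is visible of it).
- bot.regions_of(picture, name): "mask" (384x512 bool, what is visible of it).
- bot.place_of(picture, name): "xyz" ([x, y, z] in m, in the coordinates of the camera as it stood for that picture, good to about 4 mm: a listed point, or the origin of a listed thing).
The state is a dict: "clock": time; "joint_pos": joint angles; "joint_vel": joint speeds; "tau": joint torques, N m; "eef_pos": TCP position; "tool_rot": TCP orientation; "ft_force": force on the tool from outside, world axes, zero at the start; "ft_torque": the same for the moment, N m; "grip_width": finger opening in m; "grasp_force": force on a finger pad.
Only numpy, scipy, OpenCV 4.12 (cv2) and the standard library are available. Lean on these libraries where they do the work, as an engineer would, in place of code of your own. Each camera call takes 0.05 s, during which the arm holds its last target. There are 200 camera calls.

TASK

Lift the cap off the gauge pin and stand it on the table, then try the roller hangers on the pin one after the other, shortest first and longest last, lowering each one squarely until it stops. A hanger whose bush goes right home on the collar is good: hook its roller on the sloped rail and let it go so that it runs down to the stop, the shorter ones ahead of the longer; a hanger that sticks on the pin's taper goes in the tray and never on the rail. When all are sorted put the cap back on the gauge pin, and do not knock the paint tub or the small bottle away.

Things in the scene. Friction and masses are not known exactly. Their poses are not given: they have to be found in the camera images.
- hanger_a: roller hanger 151 mm tall, standing on its steel bush (46 mm diameter, 30 high, vertical bore through it). Origin: centre of the bush's underside; z up; x to the open side. Stem 5 x 16 mm at x = -17.5 mm rises to an arm over the roller. On the arm, over the origin, grip tab 10 mm thick (x), 24 wide (y), free from 113 to 151 mm up: hold by its x faces. 0.3 kg, balanced
- hanger_a_axle (a point): centre of the black roller of hanger_a, 85 mm over its origin, axle along x. Tread 20 mm diameter, 13 wide, between flanges 32 mm in diameter, 3 thick; tread's underside 75 mm up, flanges' 69 mm. The stem holds it at -x; its +x side is open down to the bush, so the rail enters there sideways
- hanger_b: roller hanger 166 mm tall, standing on its steel bush (46 mm diameter, 30 high, vertical bore through it). Origin: centre of the bush's underside; z up; x to the open side. Stem 5 x 16 mm at x = -17.5 mm rises to an arm over the roller. On the arm, over the origin, grip tab 10 mm thick (x), 24 wide (y), free from 128 to 166 mm up: hold by its x faces. 0.3 kg, balanced
- hanger_b_axle (a point): centre of the black roller of hanger_b, 100 mm over its origin, axle along x. Tread 20 mm diameter, 13 wide, between flanges 32 mm in diameter, 3 thick; tread's underside 90 mm up, flanges' 84 mm. The stem holds it at -x; its +x side is open down to the bush, so the rail enters there sideways
- hanger_c: roller hanger 181 mm tall, standing on its steel bush (46 mm diameter, 30 high, vertical bore through it). Origin: centre of the bush's underside; z up; x to the open side. Stem 5 x 16 mm at x = -17.5 mm rises to an arm over the roller. On the arm, over the origin, grip tab 10 mm thick (x), 24 wide (y), free from 143 to 181 mm up: hold by its x faces. 0.3 kg, balanced
- hanger_c_axle (a point): centre of the black roller of hanger_c, 115 mm over its origin, axle along x. Tread 20 mm diameter, 13 wide, between flanges 32 mm in diameter, 3 thick; tread's underside 105 mm up, flanges' 99 mm. The stem holds it at -x; its +x side is open down to the bush, so the rail enters there sideways
- hanger_d: roller hanger 196 mm tall, standing on its steel bush (46 mm diameter, 30 high, vertical bore through it). Origin: centre of the bush's underside; z up; x to the open side. Stem 5 x 16 mm at x = -17.5 mm rises to an arm over the roller. On the arm, over the origin, grip tab 10 mm thick (x), 24 wide (y), free from 158 to 196 mm up: hold by its x faces. 0.3 kg, balanced
- hanger_d_axle (a point): centre of the black roller of hanger_d, 130 mm over its origin, axle along x. Tread 20 mm diameter, 13 wide, between flanges 32 mm in diameter, 3 thick; tread's underside 120 mm up, flanges' 114 mm. The stem holds it at -x; its +x side is open down to the bush, so the rail enters there sideways
- rail: sloped steel rail, flat bar on edge, 8 mm thick (x), 22 deep, falling 7 degrees to its stop. Origin: mid top edge at the stop's face, 165 mm over the table; y up the slope, z square to the edge, x away from the robot. Usable y 0 to 380 mm, a post under each end. Stop: plate 26 mm wide, 38 mm above the edge. A hanger let go runs down at about 0.15 m/s and swings a little
- gauge: fixed vertical gauge pin. Origin on the table under its axis. Foot 90 mm diameter, 10 high; collar 54 mm diameter, its flat top 20 mm over the table; pin 20 mm diameter straight up to 60 mm, tapering to 9 mm at its tip 72 mm up. A good bush (bore 23 mm) goes down to the collar; a wrong one (bore 18 mm) stops on the taper, its underside about 62 mm over the table
- cap: loose grey cap over the gauge pin, 92 mm tall, weighted foot flange 74 mm in diameter, 12 high, body 44 mm in diameter; origin: centre of its open underside, z up; hollow below (36 mm inside, 55 deep), top at 60 mm with a knob 22 mm in diameter, 60 to 92 mm up. On the pin its underside is on the collar, 20 mm over the table. 0.2 kg
- tray: low open aluminium tray, loose, 130 x 130 mm, 24 high, standing on a wooden board 12 mm above the table, walls and floor 4 mm thick; origin: centre of its underside
- tub: clear blue paint tub, 64 mm diameter, 66 mm tall, a bystander; origin under its centre
- bottle: small stain bottle, 38 mm diameter, 59 mm tall, a bystander; origin under its centre

How it is judged:
By the outcome, as a careful person would: the job done as asked, in the order asked, and still so for the second after the job is handed in, with the robot touching nothing.
Of hanger_a, hanger_b, hanger_c, hanger_d only 3 to 4 are there at a start; the rules pass over those that are not, and their reading is None.
At some moment in a run one of tray, cap may be knocked a few centimetres aside while the robot is not near it.
It also fails if it takes over 210 s, if anything falls off the work surface, if the arm or the gripper's body presses on something with over 40 N, if the wrist force passes 120 N, or if a joint passes its speed limit or range.

## Working session

There is one attempt and no reset: what is moved stays moved. The work goes in short steps, Python scripts to look and compute and a tool call to move; the robot and the scene stay as the last step left them, time stands still between calls to the robot, and variables do not carry over. Pictures are saved under pics/ and viewed, at most 14 in all, crops included, and the job is handed in when it is done.

Besides the shell and the picture viewer there is one more tool, called after "Call:" as name(argument=value, ...) on one line, values as JSON. carry_out: Moves the arm, as the interface text tells. Its arguments: {"type":"object","properties":{"increments":{"type":"array","items":{"type":"number"}}},"required":["increments"]}

```bash
mkdir -p pics; ls; cat > h.py <<'E'
import numpy as np, cv2
from workcell import bot
from scipy.spatial.transform import Rotation as R
def cam(n):
    p=bot.camera(n); return p
def Rc(p):
    a=np.array(p["attitude"],float)
    return R.from_quat(a).as_matrix() if a.size==4 else a.reshape(3,3)
def w(p,x): return Rc(p)@np.array(x)+np.array(p["eye"])
def cloud(p):
    z=p["range_z"];v,u=np.mgrid[:384,:512];K=p["mtx"]
    c=np.stack([(u-K[0,2])/K[0,0]*z,(v-K[1,2])/K[1,1]*z,z],-1)
    return c@Rc(p).T+np.array(p["eye"])
def save(p,n): cv2.imwrite("pics/"+n,p["pixels"])
E
python3 - <<'E'
from h import *
o=bot.get_obs(); print({k:np.round(v,3) for k,v in o.items()})
for n in ["side","top"]:
    p=cam(n); save(p,n+"0.png"); print(n,np.round(p["eye"],3),np.round(p["attitude"],3),np.round(p["mtx"],1).tolist())
    for t in ["hanger_a","rail","gauge","cap","tray","tub","bottle","hanger_a_axle"]:
        for f in ([bot.place_of] ):
            print(t,[(np.round(w(p,d["xyz"]),3).tolist(),round(d["p"],2)) for d in f(p,t)][:6])
E
```

```text
pics
{'clock': np.float64(0.0), 'joint_pos': array([-1.146,  0.241,  0.004,  1.335, -0.   ,  1.571]), 'joint_vel': array([ 0.   , -0.001, -0.001,  0.   , -0.001, -0.   ]), 'tau': array([-1.0000e-03, -3.7232e+01,  2.5241e+01,  1.7000e-02, -0.0000e+00,
       -0.0000e+00]), 'eef_pos': array([ 0.206, -0.455,  0.23 ]), 'tool_rot': array([ 0.978,  0.211, -0.   , -0.001]), 'ft_force': array([-0.097, -0.634, -0.515]), 'ft_torque': array([ 0.01 ,  0.034, -0.009]), 'grasp_force': np.float64(0.0), 'grip_width': np.float64(0.086)}
side [ 0.598 -1.265  0.693] [ 0.842  0.023 -0.018 -0.538] [[438.5, 0.0, 248.7], [0.0, 438.5, 188.5], [0.0, 0.0, 1.0]]
hanger_a [([0.43, 0.091, 0.0], 0.82), ([0.447, -0.002, -0.0], 0.6), ([0.537, 0.091, -0.002], 0.55)]
rail [([0.692, -0.085, 0.168], 0.74)]
gauge [([0.427, 0.188, 0.003], 0.42)]
cap [([0.425, 0.193, 0.021], 0.69)]
tray [([0.513, -0.449, 0.011], 0.74), ([0.54, 0.096, 0.1], 0.69)]
tub [([0.575, 0.347, 0.001], 0.63)]
bottle [([0.366, 0.094, -0.0], 0.45), ([0.579, 0.349, 0.005], 0.2)]
hanger_a_axle [([0.443, 0.003, 0.088], 0.76)]
top [ 0.332 -0.067  1.269] [ 0.709 -0.7    0.065 -0.064] [[367.9, 0.0, 259.5], [0.0, 367.9, 193.0], [0.0, 0.0, 1.0]]
hanger_a [([0.543, 0.091, 0.003], 0.75), ([0.445, -0.002, 0.006], 0.72), ([0.43, 0.09, 0.001], 0.55)]
rail [([0.686, -0.086, 0.166], 0.58)]
gauge [([0.428, 0.19, 0.002], 0.68)]
cap [([0.426, 0.191, 0.021], 0.86)]
tray [([0.51, -0.45, 0.013], 0.87)]
tub [([0.542, 0.091, 0.001], 0.74)]
bottle [([0.427, 0.189, -0.0], 0.6), ([0.368, 0.095, -0.001], 0.55)]
hanger_a_axle [([0.443, -0.002, 0.087], 0.53)]
```

View pics/side0.png

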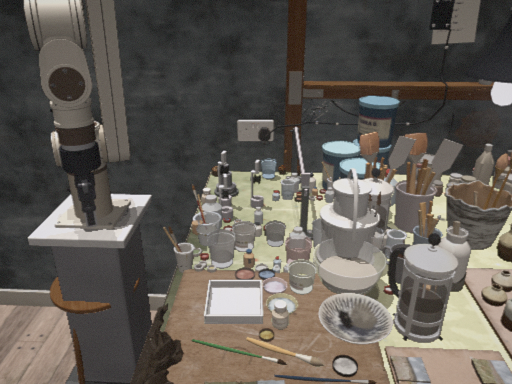

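View pics/top0.png

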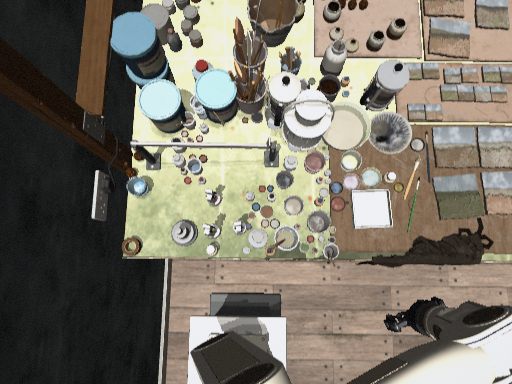

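```bash
python3 - <<'E'
from h import *
t=cv2.imread("pics/top0.png")[125:270,110:345]; s=cv2.imread("pics/side0.png")[120:270,185:345]
cv2.imwrite("pics/topc.png",cv2.resize(t,None,fx=3.4,fy=3.4,interpolation=cv2.INTER_CUBIC))
cv2.imwrite("pics/sidec.png",cv2.resize(s,None,fx=4,fy=4,interpolation=cv2.INTER_CUBIC))
p=cam("top"); c=cloud(p)
for xy in [(.43,.09),(.445,-.002),(.542,.091),(.368,.095),(.427,.19),(.578,.348)]:
    d=np.hypot(c[...,0]-xy[0],c[...,1]-xy[1]); m=(d<.04)&(c[...,2]>.006)
    q=c[m]; print(xy,q[:,2].max().round(3), m.sum())
    for r in q[q[:,2]>q[:,2].max()-.012][:12]: print('   ',r.round(3))
E
```

```text
(0.43, 0.09) 0.202 178
    [0.439 0.097 0.196]
    [0.436 0.099 0.199]
    [0.436 0.097 0.198]
    [0.437 0.094 0.194]
    [0.436 0.091 0.2  ]
    [0.436 0.088 0.198]
    [0.436 0.085 0.196]
    [0.433 0.099 0.198]
    [0.434 0.097 0.194]
    [0.433 0.093 0.202]
    [0.433 0.09  0.2  ]
    [0.433 0.088 0.197]
(0.445, -0.002) 0.154 178
    [0.451 0.    0.154]
    [ 0.452 -0.002  0.147]
    [ 0.451 -0.006  0.154]
    [ 0.452 -0.008  0.149]
    [0.448 0.01  0.152]
    [0.448 0.007 0.151]
    [0.448 0.003 0.154]
    [0.448 0.001 0.15 ]
    [ 0.448 -0.003  0.153]
    [ 0.448 -0.006  0.15 ]
    [ 0.448 -0.009  0.153]
    [ 0.448 -0.012  0.151]
(0.542, 0.091) 0.17 176
    [0.549 0.1   0.168]
    [0.549 0.097 0.166]
    [0.547 0.1   0.164]
    [0.546 0.097 0.166]
    [0.546 0.093 0.168]
    [0.547 0.091 0.165]
    [0.547 0.088 0.165]
    [0.546 0.084 0.169]
    [0.542 0.099 0.17 ]
    [0.543 0.096 0.169]
    [0.543 0.093 0.167]
    [0.543 0.09  0.166]
(0.368, 0.095) 0.064 116
    [0.381 0.096 0.059]
    [0.382 0.092 0.058]
    [0.381 0.089 0.061]
    [0.382 0.086 0.057]
    [0.378 0.102 0.057]
    [0.378 0.099 0.06 ]
    [0.378 0.095 0.062]
    [0.378 0.092 0.058]
    [0.378 0.089 0.06 ]
    [0.379 0.086 0.053]
    [0.378 0.082 0.06 ]
    [0.375 0.102 0.057]
(0.427, 0.19) 0.118 433
    [0.434 0.194 0.113]
    [0.434 0.192 0.109]
    [0.434 0.188 0.11 ]
    [0.434 0.185 0.113]
    [0.431 0.198 0.11 ]
    [0.431 0.194 0.114]
    [0.431 0.191 0.109]
    [0.431 0.187 0.114]
    [0.431 0.184 0.117]
    [0.431 0.182 0.11 ]
    [0.427 0.199 0.115]
    [0.428 0.198 0.108]
(0.578, 0.348) 0.184 368
    [0.591 0.384 0.184]
    [0.589 0.385 0.181]
    [0.586 0.384 0.182]
    [0.586 0.382 0.18 ]
    [0.585 0.387 0.174]
    [0.583 0.382 0.179]
    [0.581 0.387 0.174]
    [0.581 0.384 0.174]
    [0.569 0.386 0.173]
```

View pics/topc.png

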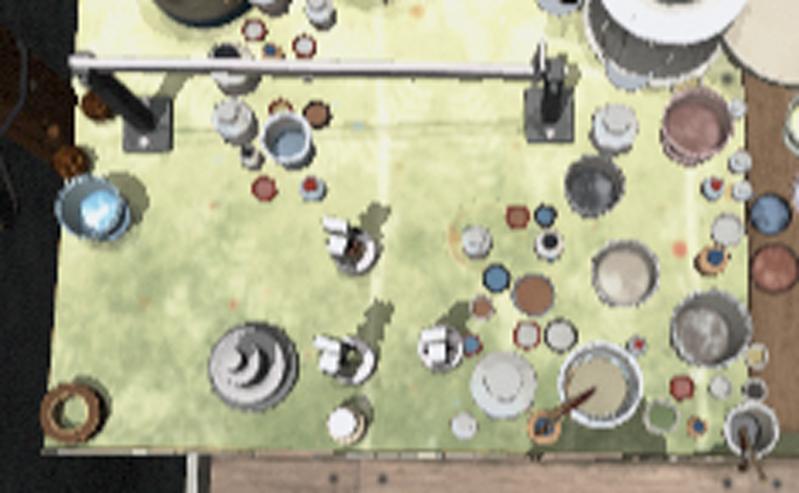

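View pics/sidec.png

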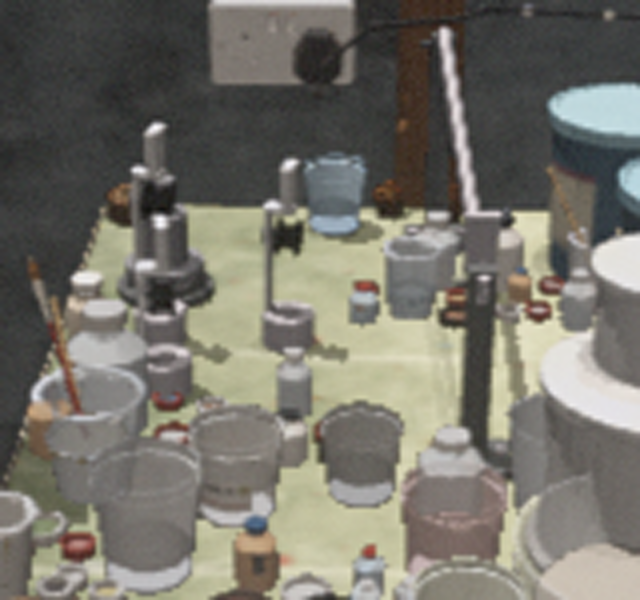

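Call:
carry_out(increments=[8.5, 0, 0, -0.8, -0.164, 8.5, 0, 0, -0.8, -0.164, 8.5, 0, 0, -0.8, -0.164, 8.5, 0, 0, -0.8, -0.164, 8.5, 0, 0, -0.8, -0.164])

```text
clock: 1.58
eef_pos: [0.2061, -0.4555, 0.2716]
tool_rot: [0.811, 0.585, -0.0, -0.0]
ft_force: [0.7, -0.6, 0.5]
grip_width: 0.0849
grasp_force: 0.0
```

Call:
carry_out(increments=[8.5, 0, 0, -0.8, -0.164, 8.5, 0, 0, -0.2, -0.164, 8.5, 4.9, 1.7, 0, 0, 8.5, 4.9, 1.7, 0, 0, 8.5, 4.9, 1.7, 0, 0])

```text
clock: 2.2
eef_pos: [0.257, -0.3071, 0.2813]
tool_rot: [0.707, 0.707, 0.0, 0.0]
ft_force: [0.3, -0.3, -0.3]
grip_width: 0.0852
grasp_force: 0.0
```

Call:
carry_out(increments=[8.5, 4.9, 1.7, 0, 0, 8.5, 4.9, 1.7, 0, 0, 8.5, 4.9, 1.7, 0, 0, 8.5, 4.9, 1.7, 0, 0, 8.5, 4.9, 1.7, 0, 0])

```text
clock: 2.82
eef_pos: [0.3417, -0.0617, 0.2817]
tool_rot: [0.706, 0.708, 0.0, 0.001]
ft_force: [1.4, 0.3, -1.4]
grip_width: 0.0849
grasp_force: 0.0
```

Call:
carry_out(increments=[8.5, 4.9, 1.7, 0, 0, 8.5, 4.9, 1.7, 0, 0, 8.5, 4.9, 1.7, 0, 0, 8.5, 0, 0, 0, 0, 8.5, 0, 0, 0, 0])

```text
clock: 3.45
eef_pos: [0.3916, 0.0836, 0.2812]
tool_rot: [0.706, 0.708, -0.0, -0.0]
ft_force: [0.4, 0.2, -0.3]
grip_width: 0.0851
grasp_force: 0.0
```

```bash
python3 - <<'E'
from h import *
o=bot.get_obs(); print({k:np.round(v,3) for k,v in o.items()})
# rail fit & hanger yaw fits from start pictures retaken
for n in ["wrist","top","side"]:
    p=cam(n); save(p,n+"1.png"); c=cloud(p)
    if n=="wrist": print(np.round(p["eye"],3),np.round(Rc(p),3).tolist(),p["mtx"])
    for t in ["hanger_a","cap","gauge","rail"]:
        print(n,t,[(np.round(w(p,d["xyz"]),3).tolist(),round(d["p"],2)) for d in bot.place_of(p,t)][:4])
    m=[d for d in bot.regions_of(p,"rail")]
    if m and n!="wrist":
        q=c[m[0]["mask"]]; q=q[(q[:,2]>.155)&(abs(q[:,0]-.69)<.03)]
        for y0 in np.arange(-.1,.32,.06):
            s=q[(q[:,1]>y0)&(q[:,1]<y0+.06)]
            if len(s): print(n,'rail',y0.round(2),s.mean(0).round(4),s[:,0].min().round(3),s[:,0].max().round(3),len(s))
E
```

```text
{'clock': np.float64(3.45), 'joint_pos': array([ 0.211,  0.025, -0.118,  1.429, -0.   ,  1.779]), 'joint_vel': array([-0.03 , -0.013, -0.008,  0.001,  0.001,  0.003]), 'tau': array([ 7.0400e-01, -2.6529e+01,  2.5853e+01, -7.0000e-02,  3.8000e-02,
        2.0000e-03]), 'eef_pos': array([0.392, 0.084, 0.281]), 'tool_rot': array([ 0.706,  0.708, -0.   , -0.   ]), 'ft_force': array([ 0.411,  0.214, -0.331]), 'ft_torque': array([-0.062,  0.011, -0.006]), 'grasp_force': np.float64(0.0), 'grip_width': np.float64(0.085)}
[0.391 0.168 0.424] [[1.0, 0.003, -0.0], [0.003, -0.944, -0.33], [-0.001, 0.33, -0.944]] [[268.0000487    0.         256.16137641]
 [  0.         268.0000487  199.78696321]
 [  0.           0.           1.        ]]
wrist hanger_a [([0.542, 0.093, 0.002], 0.91), ([0.428, 0.088, 0.005], 0.86), ([0.443, -0.001, 0.002], 0.68)]
wrist cap [([0.422, 0.19, 0.02], 0.55)]
wrist gauge []
wrist rail [([0.686, -0.089, 0.163], 0.96)]
top hanger_a [([0.543, 0.089, 0.004], 0.69), ([0.444, -0.0, 0.005], 0.61), ([0.432, 0.094, 0.0], 0.54)]
top cap []
top gauge [([0.37, 0.095, -0.002], 0.61),
[... 455 characters left out ...]
([0.538, 0.093, 0.001], 0.89), ([0.43, 0.093, -0.0], 0.7), ([0.448, -0.002, -0.001], 0.61)]
side cap [([0.422, 0.194, 0.021], 0.5)]
side gauge [([0.424, 0.189, 0.003], 0.49)]
side rail [([0.689, -0.088, 0.168], 0.77), ([0.43, 0.091, -0.001], 0.68), ([0.537, 0.09, 0.0], 0.28)]
side rail -0.1 [ 0.6887 -0.0935  0.1864] 0.674 0.702 102
side rail -0.04 [0.6856 0.0008 0.1759] 0.682 0.69 21
side rail 0.02 [0.683  0.0489 0.1803] 0.68 0.688 32
side rail 0.08 [0.6813 0.111  0.1885] 0.678 0.685 25
side rail 0.14 [0.6798 0.1673 0.1956] 0.677 0.684 23
side rail 0.2 [0.6771 0.2297 0.2019] 0.673 0.683 29
side rail 0.26 [0.674  0.2898 0.2092] 0.66 0.687 20
side rail 0.32 [0.6907 0.3698 0.1607] 0.691 0.691 1
```

View pics/wrist1.png

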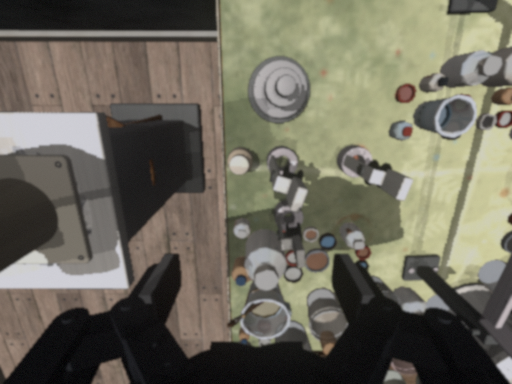

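```bash
cat >> h.py <<'E'
def top_of(p,xy,zlo,zhi,r=.03,c=None):
    """centre (bbox mid), minAreaRect of points about xy in a height band"""
    c=cloud(p) if c is None else c
    m=(np.hypot(c[...,0]-xy[0],c[...,1]-xy[1])<r)&(c[...,2]>zlo)&(c[...,2]<zhi)
    q=c[m]
    if len(q)<6: return None
    rect=cv2.minAreaRect((q[:,:2]*1000).astype(np.float32))
    return len(q),q[:,:2].mean(0).round(4),np.round(rect[0],1),np.round(rect[1],1),round(rect[2],1),q[:,2].mean().round(4)
E
python3 - <<'E'
from h import *
for n in ["wrist","top"]:
    p=cam(n)
    for k,xy,a,b in [("knob",(.424,.191),.104,.12),("capbody",(.424,.191),.073,.09),("flange",(.424,.191),.025,.04),("A",(.445,-.001),.141,.16),("B",(.542,.091),.156,.176),("D",(.430,.091),.186,.206)]:
        print(n,k,top_of(p,xy,a,b,.045 if k in("flange","capbody") else .025))
E
```

```text
wrist knob (346, array([0.423 , 0.1892]), array([423.1, 189.1]), array([20.6, 20.7]), 2.5, np.float64(0.1122))
wrist capbody (764, array([0.422 , 0.1889]), array([423.5, 189.1]), array([42.9, 41.7]), 0.5, np.float64(0.0804))
wrist flange (1314, array([0.4199, 0.1885]), array([423.4, 189.6]), array([72.6, 71.7]), 0.3, np.float64(0.0324))
wrist A (195, array([0.443 , 0.0023]), array([443.3,  -0. ]), array([ 9.9, 24.5]), 2.7, np.float64(0.15))
wrist B (345, array([0.5389, 0.0909]), array([540.3,  89.9]), array([24. , 11.1]), 76.4, np.float64(0.1642))
wrist D (339, array([0.4293, 0.0897]), array([429.8,  88.4]), array([24.1, 10.1]), 73.2, np.float64(0.1951))
top knob None
top capbody None
top flange None
top A (28, array([ 0.4459, -0.0015]), array([446.7,  -1. ]), array([ 9.9, 21.4]), 1.6, np.float64(0.1513))
top B (29, array([0.5423, 0.0893]), array([542.5,  89.7]), array([22.5,  9.9]), 73.7, np.float64(0.1665))
top D None
```

Call:
carry_out(increments=[8.5, 5.3, 1.5, 0, 0, 8.5, 5.2, 1.5, 0, 0, 8.5, 0, 0, 4.5, 0, 8.5, 0, 0, 4.5, 0, 8.5, 0, 0, 4.5, 0])

```text
clock: 5.08
eef_pos: [0.4218, 0.1893, 0.145]
tool_rot: [0.706, 0.708, 0.0, 0.0]
ft_force: [0.1, 0.5, 0.3]
grip_width: 0.0846
grasp_force: 0.0
```

Call:
carry_out(increments=[8.5, 0, 0, 3, 0, 8.5, 0, 0, 3, 0, 8.5, 0, 0, 0, 0, 5, 0, 0, 0, 0, 1, 0, 0, 0, 0])

```text
clock: 5.7
eef_pos: [0.423, 0.1894, 0.0878]
tool_rot: [0.706, 0.708, 0.001, 0.001]
ft_force: [0.9, -0.8, -0.2]
grip_width: 0.051
grasp_force: 0.0
```

Call:
carry_out(increments=[1, 0, 0, 0, 0, 1, 0, 0, 0, 0, 1, 0, 0, 0, 0, 1, 0, 0, 0, 0, 1, 0, 0, 0, 0])

```text
clock: 6.32
eef_pos: [0.4229, 0.1892, 0.0873]
tool_rot: [0.706, 0.708, 0.001, 0.001]
ft_force: [1.5, -0.1, 5.4]
grip_width: 0.0201
grasp_force: 58.9
```

Call:
carry_out(increments=[1, 0, 0, -2, 0, 1, 0, 0, -4, 0, 1, 0, 0, -4, 0, 1, 3.6, 4.6, 0, 0, 1, 3.7, 4.6, 0, 0])

```text
clock: 6.95
eef_pos: [0.5144, 0.2626, 0.187]
tool_rot: [0.707, 0.708, 0.0, 0.0]
ft_force: [0.9, 0.4, -1.9]
grip_width: 0.0201
grasp_force: 59.3
```

Call:
carry_out(increments=[1, 0, 0, 4, 0, 1, 0, 0, 4, 0, 1, 0, 0, 2.5, 0, 1, 0, 0, 0.8, 0, 1, 0, 0, 0.4, 0])

```text
clock: 7.58
eef_pos: [0.5135, 0.262, 0.069]
tool_rot: [0.706, 0.708, -0.0, -0.0]
ft_force: [-0.5, 0.0, -1.2]
grip_width: 0.02
grasp_force: 59.5
```

```bash
python3 - <<'E'
from h import *
o=bot.get_obs(); print({k:np.round(o[k],4) for k in ["eef_pos","ft_force","grip_width","grasp_force"]})
p=cam("top"); print(top_of(p,(.423,.19),.064,.08,.02)); print([(np.round(w(p,d["xyz"]),3).tolist(),round(d["p"],2)) for n in("gauge","cap") for d in bot.place_of(p,n)])
E
```

```text
{'eef_pos': array([0.5135, 0.262 , 0.069 ]), 'ft_force': array([-0.4924,  0.0159, -1.1768]), 'grip_width': np.float64(0.02), 'grasp_force': np.float64(59.4575)}
(24, array([0.4248, 0.1892]), array([425.2, 189.3]), array([16.2, 13.1]), 89.5, np.float64(0.0691))
[([0.429, 0.191, 0.001], 0.6), ([0.518, 0.262, 0.003], 0.68), ([0.367, 0.096, -0.0], 0.3), ([0.432, 0.089, -0.001], 0.23)]
```

Call:
carry_out(increments=[1, 0, 0, 0.1, 0, 1, 0, 0, 0.05, 0, 2, 0, 0, 0, 0, 8.5, 0, 0, 0, 0, 8.5, 0, 0, 0, 0])

```text
clock: 8.35
eef_pos: [0.514, 0.2622, 0.0682]
tool_rot: [0.706, 0.708, 0.0, 0.0]
ft_force: [-0.3, -0.2, 1.8]
grip_width: 0.056
grasp_force: 0.0
```

Call:
carry_out(increments=[8.5, 0, 0, 0, 0, 8.5, 0, 0, -3, 0, 8.5, 0, 0, -6, 0, 8.5, 0, 0, -6, 0, 8.5, 0, 0, -6, 0])

```text
clock: 8.98
eef_pos: [0.5134, 0.2619, 0.2799]
tool_rot: [0.706, 0.708, 0.0, 0.0]
ft_force: [1.4, 0.3, 0.8]
grip_width: 0.0848
grasp_force: 0.0
```

Call:
carry_out(increments=[8.5, -0.6, -4, 0, 0, 8.5, -0.6, -4, 0, 0, 8.5, 0, 0, 0, 0, 8.5, 0, 0, 0, 0, 8.5, 0, 0, 0, 0])

```text
clock: 9.6
eef_pos: [0.4346, 0.2501, 0.2777]
tool_rot: [0.707, 0.708, 0.0, 0.0]
ft_force: [0.1, 0.6, 0.1]
grip_width: 0.0847
grasp_force: 0.0
```

```bash
python3 - <<'E'
from h import *
o=bot.get_obs(); print({k:np.round(o[k],4) for k in ["eef_pos","tool_rot","ft_force","grip_width"]})
for n in ["wrist","top"]:
    p=cam(n); save(p,n+"2.png"); c=cloud(p)
    for k,xy,a,b,r in [("pin",(.424,.19),.064,.08,.02),("pinall",(.424,.19),.03,.08,.02),("collar",(.424,.19),.016,.026,.035),("foot",(.424,.19),.006,.014,.055),("A",(.445,-.001),.141,.16,.025),("B",(.542,.091),.156,.176,.025),("D",(.430,.091),.186,.206,.025),("cap",(.515,.262),.084,.1,.03)]:
        print(n,k,top_of(p,xy,a,b,r,c))
E
```

```text
{'eef_pos': array([0.4346, 0.2501, 0.2777]), 'tool_rot': array([7.065e-01, 7.077e-01, 2.000e-04, 1.000e-04]), 'ft_force': array([0.1434, 0.6245, 0.075 ]), 'grip_width': np.float64(0.0847)}
wrist pin (97, array([0.4237, 0.1915]), array([423.9, 190.9]), array([13.2, 16. ]), 78.0, np.float64(0.0693))
wrist pinall (221, array([0.4239, 0.1942]), array([424. , 191.9]), array([15.2, 19.6]), 78.0, np.float64(0.0588))
wrist collar (617, array([0.4238, 0.1947]), array([423.6, 190.2]), array([52.2, 52.8]), 46.8, np.float64(0.0205))
wrist foot (1385, array([0.4237, 0.194 ]), array([422.9, 189.9]), array([88.1, 88.3]), 1.1, np.float64(0.0105))
wrist A None
wrist B (140, array([0.5376, 0.0895]), array([539.7,  89.3]), array([22.8,  9. ]), 80.4, np.float64(0.1637))
wrist D (162, array([0.4309, 0.0955]), array([430.5,  90.8]), array([20.7,  9.7]), 73.9, np.float64(0.1936))
wrist cap (254, array([0.5134, 0.2634]), array([514. , 262.8]), array([20.7, 20.6]), 49.5, np.float64(0.0919))
top pin (23, array([0.4252, 0.1886]), array([425.2, 189.1]), array([16.5, 12.9]), 90.0, np.float64(0.0693))
top pinall (41, array([0.425 , 0.1868]), array([425.9, 188.7]), array([17.5, 17.9]), 49.2, np.float64(0.0614))
top collar (149, array([0.4252, 0.1882]), array([424.5, 189.4]), array([55.5, 51.3]), 15.7, np.float64(0.0211))
top foot (298, array([0.424 , 0.1887]), array([425.9, 190.1]), array([88.8, 87.8]), 46.4, np.float64(0.0106))
top A (28, array([ 0.4459, -0.0015]), array([446.4,  -1. ]), array([21.5,  9.7]), 89.8, np.float64(0.1518))
top B (30, array([0.5423, 0.0895]), array([542.6,  90. ]), array([23.3,  9.4]), 76.1, np.float64(0.1657))
top D (32, array([0.4317, 0.0881]), array([432.2,  88. ]), array([24., 10.]), 73.7, np.float64(0.1961))
top cap (39, array([0.5159, 0.2619]), array([515.9, 261.2]), array([19.4, 18.7]), 3.2, np.float64(0.0932))
```

Call:
carry_out(increments=[8.5, -4.8, 0.2, 0, 0, 8.5, -4.8, 0.2, 0, 0, 8.5, -4.8, 0.2, 0, 0, 8.5, -4.6, 0.3, 0, 0, 8.5, 0, 0, 0, 0])

```text
clock: 10.32
eef_pos: [0.4436, 0.0573, 0.2777]
tool_rot: [0.708, 0.706, -0.0, 0.0]
ft_force: [-0.0, 0.5, -0.5]
grip_width: 0.0848
grasp_force: 0.0
```

```bash
python3 - <<'E'
from h import *
o=bot.get_obs(); print({k:np.round(o[k],4) for k in ["eef_pos","tool_rot","ft_force","grip_width"]})
for n in ["wrist"]:
    p=cam(n); save(p,n+"3.png"); c=cloud(p)
    for k,xy,a,b,r in [("A",(.445,-.001),.141,.16,.025),("Abush",(.445,-.001),.02,.036,.035),("B",(.542,.091),.156,.176,.025)]:
        print(n,k,top_of(p,xy,a,b,r,c))
    m=bot.regions_of(p,"rail")
    if m:
        q=c[m[0]["mask"]]; q=q[(q[:,2]>.155)&(abs(q[:,0]-.685)<.03)]
        for y0 in np.arange(-.1,.32,.06):
            s=q[(q[:,1]>y0)&(q[:,1]<y0+.06)]
            if len(s): print(n,'rail',y0.round(2),s.mean(0).round(4),s[:,0].min().round(3),s[:,0].max().round(3),len(s))
E
```

```text
{'eef_pos': array([0.4436, 0.0573, 0.2777]), 'tool_rot': array([ 7.084e-01,  7.058e-01, -2.000e-04,  1.000e-04]), 'ft_force': array([-0.0299,  0.465 , -0.5072]), 'grip_width': np.float64(0.0848)}
wrist A (194, array([0.4437, 0.002 ]), array([4.437e+02, 3.000e-01]), array([10.2, 23. ]), 2.3, np.float64(0.1504))
wrist Abush (442, array([0.4459, 0.0063]), array([444.1,   2.4]), array([40.5, 45.3]), 83.8, np.float64(0.0296))
wrist B (332, array([0.5394, 0.0907]), array([540.4,  89.9]), array([23.8, 10.3]), 76.4, np.float64(0.1648))
wrist rail -0.1 [ 0.6867 -0.0785  0.1759] 0.675 0.702 1369
wrist rail -0.04 [ 0.6831 -0.0076  0.1683] 0.68 0.691 1110
wrist rail 0.02 [0.6806 0.0487 0.1734] 0.678 0.689 1347
wrist rail 0.08 [0.6785 0.0921 0.1714] 0.676 0.681 286
```

View pics/wrist3.png

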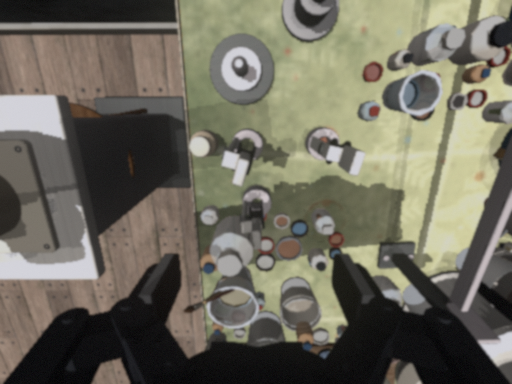

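Call:
carry_out(increments=[8.5, -2.9, 0, 0, -0.045, 8.5, -2.9, 0, 0, 0, 8.5, 0, 0, 5, 0, 8.5, 0, 0, 5, 0, 8.5, 0, 0, 3, 0])

```text
clock: 11.05
eef_pos: [0.4434, 0.0033, 0.1453]
tool_rot: [0.689, 0.724, -0.001, -0.001]
ft_force: [0.1, 0.2, 0.3]
grip_width: 0.0855
grasp_force: 0.0
```

Call:
carry_out(increments=[8.5, 0, 0, 2, 0, 8.5, 0, 0, 1, 0, 8.5, 0, 0, 0, 0, 3, 0, 0, 0, 0, 1.5, 0, 0, 0, 0])

```text
clock: 11.68
eef_pos: [0.4453, 0.0021, 0.1187]
tool_rot: [0.69, 0.724, 0.001, 0.001]
ft_force: [0.0, -0.9, -0.6]
grip_width: 0.0512
grasp_force: 0.0
```

Call:
carry_out(increments=[0, 0, 0, 0, 0, 0, 0, 0, 0, 0, 0, 0, 0, 0, 0, 0, 0, 0, 0, 0, 0, 0, 0, 0, 0])

```text
clock: 12.3
eef_pos: [0.4444, 0.002, 0.1181]
tool_rot: [0.69, 0.724, 0.0, -0.0]
ft_force: [-1.6, 2.1, 6.1]
grip_width: 0.0092
grasp_force: 59.3
```

Call:
carry_out(increments=[0, 0, 0, -3, 0, 0, 0, 0, -5, 0, 0, 0, 0, -5, 0, 0, 0, 0, -5, 0, 0, 0, 0, -4, 0])

```text
clock: 12.92
eef_pos: [0.4446, 0.0018, 0.3391]
tool_rot: [0.69, 0.723, 0.0, 0.0]
ft_force: [1.3, 0.0, -3.8]
grip_width: 0.0091
grasp_force: 59.1
```

Call:
carry_out(increments=[0, 4.8, -0.3, 0, 0, 0, 4.8, -0.3, 0, 0, 0, 4.8, -0.3, 0, 0, 0, 4.7, -0.3, 0, 0, 0, 0, 0, 0, 0])

```text
clock: 13.55
eef_pos: [0.4229, 0.1947, 0.3363]
tool_rot: [0.688, 0.725, -0.001, -0.001]
ft_force: [0.4, -0.4, -3.1]
grip_width: 0.0093
grasp_force: 59.1
```

Call:
carry_out(increments=[0, 0, 0, 4, 0, 0, 0, 0, 4, 0, 0, 0, 0, 3, 0, 0, 0, 0, 2.4, 0, 0, 0, 0, 0, 0])

```text
clock: 14.18
eef_pos: [0.4218, 0.1904, 0.2014]
tool_rot: [0.691, 0.723, -0.003, -0.001]
ft_force: [0.1, 0.5, -2.4]
grip_width: 0.0094
grasp_force: 59.1
```

```bash
cat >> h.py <<'E'
def st():
    o=bot.get_obs(); q=o["tool_rot"]; print({k:np.round(o[k],4).tolist() for k in ["clock","eef_pos","tool_rot","ft_force","grip_width","grasp_force"]},"psi-90",round(2*np.arctan2(q[1],q[0])-np.pi/2,4)); return o
E
python3 - <<'E'
from h import *
o=st()
for n in ["wrist","top","side"]:
    p=cam(n); c=cloud(p); save(p,n+"4.png")
    z0=o["eef_pos"][2]-.118
    for k,xy,a,b,r in [("bushtop",(.423,.19),z0+.022,z0+.036,.04),("tab",(.423,.19),z0+.143,z0+.157,.02),("collar",(.423,.19),.016,.026,.04),("foot",(.423,.19),.006,.014,.055)]:
        print(n,k,top_of(p,xy,a,b,r,c))
E
```

```text
{'clock': 14.175, 'eef_pos': [0.4218, 0.1904, 0.2014], 'tool_rot': [0.6907, 0.7231, -0.003, -0.0009], 'ft_force': [0.0537, 0.4759, -2.4316], 'grip_width': 0.0094, 'grasp_force': 59.069} psi-90 0.0458
wrist bushtop (1231, array([0.4229, 0.194 ]), array([421.5, 190.6]), array([45.1, 40.3]), 4.2, np.float64(0.1132))
wrist tab (1869, array([0.4219, 0.1938]), array([419.8, 193.1]), array([29.5, 29.7]), 56.7, np.float64(0.2343))
wrist collar (721, array([0.4239, 0.2005]), array([423. , 191.7]), array([51.4, 49.5]), 36.6, np.float64(0.0205))
wrist foot (1828, array([0.4236, 0.2025]), array([422.8, 192.8]), array([88.9, 82.7]), 14.7, np.float64(0.0105))
top bushtop (84, array([0.4259, 0.1797]), array([424.8, 182.8]), array([44. , 33.1]), 1.6, np.float64(0.115))
top tab (6, array([0.4234, 0.1781]), array([422.7, 178.4]), array([ 1.6, 11.4]), 74.1, np.float64(0.235))
top collar (89, array([0.4234, 0.1801]), array([420.1, 190.6]), array([49. , 63.4]), 60.5, np.float64(0.021))
top foot (244, array([0.4223, 0.1786]), array([426.8, 183.5]), array([89. , 85.2]), 0.6, np.float64(0.0103))
side bushtop (40, array([0.4345, 0.1833]), array([433. , 185.7]), array([42.9, 28.8]), 71.6, np.float64(0.1154))
side tab (49, array([0.4246, 0.1836]), array([423.3, 187.4]), array([27.5, 31.2]), 53.4, np.float64(0.234))
side collar (61, array([0.4277, 0.1805]), array([427.8, 188.3]), array([40.6, 52.7]), 6.3, np.float64(0.0216))
side foot (90, array([0.4299, 0.176 ]), array([423.9, 185.4]), array([84.6, 76.1]), 4.7, np.float64(0.0113))
```

View pics/wrist4.png

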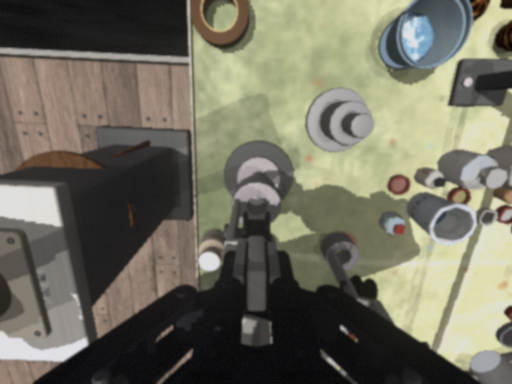

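Call:
carry_out(increments=[0, 0, 0, 0, 0, 0, 0, 0, 0, 0, 0, 0, 0, 0, 0, 0, 0, 0, 0, 0, 0, 0, 0, 0, 0])

```text
clock: 14.95
eef_pos: [0.4235, 0.1922, 0.2038]
tool_rot: [0.69, 0.724, 0.0, -0.0]
ft_force: [0.7, -0.2, -3.7]
grip_width: 0.0093
grasp_force: 59.1
```

```bash
cat >> h.py <<'E'
def edge(c,xy,a,b,R,name,pr=True):
    m=(np.hypot(c[...,0]-xy[0],c[...,1]-xy[1])<R+.012)&(c[...,2]>a)&(c[...,2]<b); q=c[m]
    if len(q)<30: print(name,"few"); return
    # circle fixed radius through outer points per direction (upper half)
    from scipy.optimize import least_squares
    ctr=np.array(xy,float)
    for _ in range(4):
        d=q[:,:2]-ctr; an=np.degrees(np.arctan2(d[:,1],d[:,0])); rr=np.hypot(*d.T); pts=[]
        for t in range(-20,200,8):
            s=(an>=t)&(an<t+8)|(an+360>=t)&(an+360<t+8)
            if s.sum()>2: pts.append(q[s][rr[s].argmax(),:2])
        pts=np.array(pts)
        f=least_squares(lambda v:np.hypot(*(pts-v[:2]).T)-v[2],[*ctr,R],loss="soft_l1",f_scale=.001); ctr=f.x[:2]
    print(name,len(q),"ctr",ctr.round(4),"R",f.x[2].round(4),"z",np.median(q[:,2]).round(4)); return ctr
E
python3 - <<'E'
from h import *
o=st()
p=cam("wrist"); c=cloud(p); z0=o["eef_pos"][2]-.118
edge(c,(.423,.19),z0+.024,z0+.036,.023,"bush"); edge(c,(.423,.19),.016,.026,.027,"collar"); edge(c,(.423,.19),.006,.014,.045,"foot")
E
```

```text
{'clock': 14.95, 'eef_pos': [0.4235, 0.1922, 0.2038], 'tool_rot': [0.6903, 0.7235, 0.0, -0.0], 'ft_force': [0.6645, -0.1832, -3.6933], 'grip_width': 0.0093, 'grasp_force': 59.0922} psi-90 0.0471
bush 1193 ctr [0.4238 0.191 ] R 0.022 z 0.1161
collar 692 ctr [0.4235 0.1901] R 0.0263 z 0.0205
foot 1769 ctr [0.4234 0.1898] R 0.0444 z 0.0105
```

Call:
carry_out(increments=[0, -0.09, 0, 0.5, 0, 0, 0, 0, 0.7, 0, 0, 0, 0, 0.6, 0, 0, 0, 0, 0.3, 0, 0, 0, 0, 0.1, 0])

```text
clock: 15.62
eef_pos: [0.4234, 0.1912, 0.1815]
tool_rot: [0.69, 0.724, -0.0, -0.0]
ft_force: [0.1, -0.3, -2.7]
grip_width: 0.0091
grasp_force: 59.1
```

Call:
carry_out(increments=[0, 0, 0, 0.1, 0, 0, 0, 0, 0.1, 0, 0, 0, 0, 0.1, 0, 0, 0, 0, 0.1, 0, 0, 0, 0, 0, 0])

```text
clock: 16.25
eef_pos: [0.4238, 0.1916, 0.1791]
tool_rot: [0.69, 0.724, 0.001, 0.0]
ft_force: [-2.5, 0.1, 6.0]
grip_width: 0.0093
grasp_force: 60.5
```

Call:
carry_out(increments=[0, 0, 0, 0.1, 0, 0, 0, 0, 0.1, 0, 0, 0, 0, 0.1, 0, 0, 0, 0, 0, 0, 0, 0, 0, 0, 0])

```text
clock: 16.88
eef_pos: [0.4243, 0.1918, 0.1787]
tool_rot: [0.69, 0.724, 0.002, 0.001]
ft_force: [-5.1, -2.2, 20.3]
grip_width: 0.0093
grasp_force: 62.6
```

```bash
python3 - <<'E'
from h import *
o=st()
p=cam("wrist"); c=cloud(p); z0=.062
edge(c,(.423,.19),z0+.024,z0+.036,.023,"bush"); edge(c,(.423,.19),.016,.026,.027,"collar"); edge(c,(.423,.19),.006,.014,.045,"foot")
E
```

```text
{'clock': 16.875, 'eef_pos': [0.4243, 0.1918, 0.1787], 'tool_rot': [0.6902, 0.7236, 0.0023, 0.0007], 'ft_force': [-5.0887, -2.2301, 20.3469], 'grip_width': 0.0093, 'grasp_force': 62.5732} psi-90 0.0471
bush 1175 ctr [0.4236 0.19  ] R 0.0223 z 0.0911
collar 593 ctr [0.4234 0.1901] R 0.0262 z 0.0205
foot 1959 ctr [0.4233 0.1898] R 0.0444 z 0.0105
```

Call:
carry_out(increments=[0, 0, 0, -1, 0, 0, 0, 0, -4, 0, 0, 0, 0, -4, 0, 0, 0, 0, -4, 0, 0, 0, 0, -3.5, 0])

```text
clock: 17.55
eef_pos: [0.4239, 0.1912, 0.3411]
tool_rot: [0.69, 0.723, 0.0, 0.0]
ft_force: [0.4, -0.5, -3.1]
grip_width: 0.0093
grasp_force: 59.2
```

Call:
carry_out(increments=[0, -5.4, 0.45, 0, 0, 0, -5.4, 0.45, 0, 0, 0, -5.4, 0.45, 0, 0, 0, -5.4, 0.45, 0, 0, 0, -5.4, 0.45, 0, 0])

```text
clock: 18.18
eef_pos: [0.4589, -0.0793, 0.3396]
tool_rot: [0.69, 0.724, -0.0, 0.0]
ft_force: [0.7, 0.2, -3.3]
grip_width: 0.0095
grasp_force: 59.2
```

Call:
carry_out(increments=[0, -5.4, 0.45, 0, 0, 0, -5.4, 0.45, 0, 0, 0, -5.4, 0.45, 0, 0, 0, -5.4, 0.45, 0, 0, 0, 0, 0, 0, 0])

```text
clock: 18.8
eef_pos: [0.4867, -0.2963, 0.3375]
tool_rot: [0.692, 0.722, -0.001, -0.001]
ft_force: [-0.8, 0.9, -2.8]
grip_width: 0.0094
grasp_force: 59.2
```

```bash
python3 - <<'E'
from h import *
o=st()
for n in ["wrist","top"]:
    p=cam(n); c=cloud(p); save(p,n+"5.png")
    m=bot.regions_of(p,"tray")
    for d in m[:2]:
        q=c[d["mask"]]; print(n,"tray",round(d["p"],2),len(q),q.mean(0).round(3))
        q=q[(q[:,2]>.028)&(q[:,2]<.045)]
        if len(q)>5: print(cv2.minAreaRect((q[:,:2]*1000).astype(np.float32)))
    print([(np.round(w(p,d["xyz"]),3).tolist(),round(d["p"],2)) for d in bot.place_of(p,"tray")])
E
```

```text
{'clock': 18.8, 'eef_pos': [0.4867, -0.2963, 0.3375], 'tool_rot': [0.6922, 0.7217, -0.0008, -0.0009], 'ft_force': [-0.7652, 0.8601, -2.8278], 'grip_width': 0.0094, 'grasp_force': 59.2235} psi-90 0.0416
wrist tray 0.76 1436 [ 0.555 -0.435  0.021]
((568.5534057617188, -441.2779235839844), (38.28483200073242, 132.50491333007812), 14.996132850646973)
[([0.511, -0.447, 0.013], 0.81), ([0.488, -0.296, 0.305], 0.22)]
[]
```

View pics/wrist5.png

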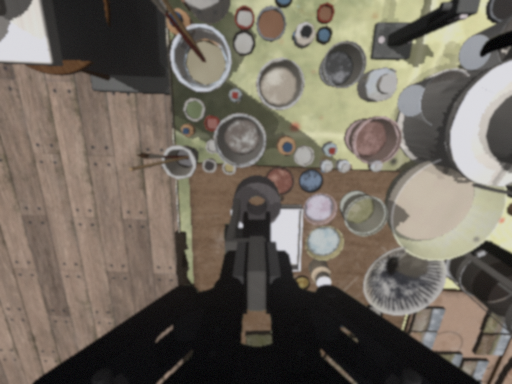

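Call:
carry_out(increments=[0, -5.75, 0.4, 0, 0, 0, -5.75, 0.4, 0, 0, 0, -5.75, 0.4, 0, 0, 0, 0, 0, 0, 0, 0, 0, 0, 0, 0])

```text
clock: 19.73
eef_pos: [0.5073, -0.4632, 0.339]
tool_rot: [0.69, 0.724, 0.0, -0.001]
ft_force: [-0.2, 1.6, -2.6]
grip_width: 0.0091
grasp_force: 59.2
```

Call:
carry_out(increments=[0, 0, 0, 4, 0, 0, 0, 0, 4, 0, 0, 0, 0, 3, 0, 0, 0, 0, 3, 0, 0, 0, 0, 0, 0])

```text
clock: 20.35
eef_pos: [0.5059, -0.4606, 0.1992]
tool_rot: [0.689, 0.724, 0.0, -0.002]
ft_force: [-1.0, 0.5, -3.4]
grip_width: 0.0088
grasp_force: 59.1
```

```bash
python3 - <<'E'
from h import *
o=st()
for n in ["wrist","top","side"]:
    p=cam(n); c=cloud(p); save(p,n+"6.png")
    for d in bot.regions_of(p,"tray")[:1]:
        q=c[d["mask"]]; print(n,"tray",round(d["p"],2),len(q),q.mean(0).round(3))
        q=q[(q[:,2]>.030)&(q[:,2]<.042)]
        if len(q)>5: print(cv2.minAreaRect((q[:,:2]*1000).astype(np.float32)))
    print([(np.round(w(p,d["xyz"]),3).tolist(),round(d["p"],2)) for d in bot.place_of(p,"tray")])
v=cv2.imread("pics/side6.png")[200:384,140:340]; cv2.imwrite("pics/v6.png",np.hstack([cv2.resize(cv2.imread("pics/wrist6.png"),(400,300)),cv2.resize(v,(326,300))]))
E
```

```text
{'clock': 20.35, 'eef_pos': [0.5059, -0.4606, 0.1992], 'tool_rot': [0.6894, 0.7244, 0.0001, -0.0022], 'ft_force': [-1.026, 0.5178, -3.3508], 'grip_width': 0.0088, 'grasp_force': 59.1113} psi-90 0.0495
wrist tray 0.9 10134 [ 0.513 -0.438  0.021]
((511.5538635253906, -448.1463623046875), (130.41915893554688, 129.0522003173828), 2.85654878616333)
[]
top tray 0.95 1246 [ 0.517 -0.436  0.025]
((514.6245727539062, -446.3453674316406), (130.02061462402344, 130.51329040527344), 3.508568286895752)
[([0.51, -0.447, 0.01], 0.7)]
side tray 0.57 2272 [ 0.512 -0.456  0.025]
((512.0352783203125, -447.637939453125), (129.78456115722656, 133.32330322265625), 3.2201120853424072)
[([0.509, -0.447, 0.009], 0.96)]
```

View pics/v6.png

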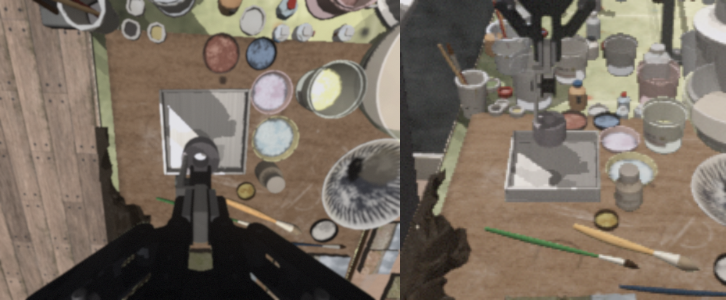

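Call:
carry_out(increments=[0, -1.0, 0.4, 3, 0, 0, 0, 0, 2.5, 0, 0, 0, 0, 0.8, 0, 0, 0, 0, 0.1, 0, 0, 0, 0, 0, 0])

```text
clock: 21.42
eef_pos: [0.512, -0.4744, 0.1373]
tool_rot: [0.69, 0.724, 0.0, 0.001]
ft_force: [-0.9, -0.7, -3.6]
grip_width: 0.0092
grasp_force: 59.1
```

Call:
carry_out(increments=[0, 0, 0, 0.05, 0, 0, 0, 0, 0.05, 0, 0, 0, 0, 0, 0, 0, 0, 0, 0, 0, 0, 0, 0, 0, 0])

```text
clock: 22.05
eef_pos: [0.5114, -0.4738, 0.1348]
tool_rot: [0.69, 0.724, 0.0, -0.0]
ft_force: [0.1, 0.2, -2.8]
grip_width: 0.0091
grasp_force: 59.1
```

Call:
carry_out(increments=[0, 0, 0, 0.06, 0, 0, 0, 0, 0.04, 0, 0, 0, 0, 0, 0, 2, 0, 0, 0, 0, 4, 0, 0, 0, 0])

```text
clock: 22.68
eef_pos: [0.5117, -0.4741, 0.1345]
tool_rot: [0.69, 0.724, 0.0, 0.001]
ft_force: [0.3, 0.3, -0.1]
grip_width: 0.0373
grasp_force: 0.0
```

Call:
carry_out(increments=[8.5, 0, 0, 0, 0, 8.5, 0, 0, 0, 0, 8.5, 0, 0, -3, 0, 8.5, 0, 0, -5, 0, 8.5, 0, 0, -6, 0])

```text
clock: 23.3
eef_pos: [0.5109, -0.4733, 0.274]
tool_rot: [0.69, 0.724, -0.0, -0.001]
ft_force: [1.2, -0.8, 0.5]
grip_width: 0.0847
grasp_force: 0.0
```

```bash
python3 - <<'E'
from h import *
o=st()
p=cam("side"); c=cloud(p); print("A tab",top_of(p,(.511,-.475),.155,.175,.03,c), "tub/bottle",[(np.round(w(p,d["xyz"]),3).tolist(),round(d["p"],2)) for n in("tub","bottle","cap") for d in bot.place_of(p,n)])
E
```

```text
{'clock': 23.3, 'eef_pos': [0.5109, -0.4733, 0.274], 'tool_rot': [0.6903, 0.7235, -0.0, -0.0013], 'ft_force': [1.2349, -0.8255, 0.4794], 'grip_width': 0.0847, 'grasp_force': 0.0} psi-90 0.047
A tab (53, array([ 0.5132, -0.4785]), array([ 513. , -474.6]), array([ 8.7, 27.2]), 5.2, np.float64(0.1643)) tub/bottle [([0.51, -0.471, 0.103], 0.7), ([0.577, 0.349, 0.005], 0.63), ([0.509, -0.473, 0.102], 0.42), ([0.516, 0.266, 0.002], 0.43)]
```

Call:
carry_out(increments=[8.5, 5.65, 0.53, 0, 0, 8.5, 5.65, 0.53, 0, 0, 8.5, 5.65, 0.53, 0, 0, 8.5, 5.65, 0.53, 0, 0, 8.5, 5.65, 0.53, 0, 0])

```text
clock: 24.12
eef_pos: [0.5234, -0.1882, 0.2717]
tool_rot: [0.69, 0.723, -0.001, -0.002]
ft_force: [1.1, 0.4, -0.5]
grip_width: 0.0851
grasp_force: 0.0
```

Call:
carry_out(increments=[8.5, 5.65, 0.53, 0, 0, 8.5, 5.65, 0.53, 0, 0, 8.5, 5.65, 0.53, 0, 0, 8.5, 5.65, 0.53, 0, 0, 8.5, 5.65, 0.53, 0, 0])

```text
clock: 24.75
eef_pos: [0.5365, 0.0947, 0.2719]
tool_rot: [0.69, 0.724, -0.001, -0.001]
ft_force: [0.0, 0.8, 1.0]
grip_width: 0.0849
grasp_force: 0.0
```

Call:
carry_out(increments=[8.5, 5.65, 0.53, 0, 0, 8.5, 0, 0, 0, 0.142, 8.5, 0, 0, 0, 0.142, 8.5, 0, 0, 0, 0, 8.5, 0, 0, 0, 0])

```text
clock: 25.38
eef_pos: [0.5399, 0.1494, 0.2728]
tool_rot: [0.785, 0.619, -0.001, -0.0]
ft_force: [0.2, -0.6, 0.1]
grip_width: 0.0845
grasp_force: 0.0
```

```bash
cat >> h.py <<'E'
def go(o,xy,th=None):
    q=o["tool_rot"]; ps=2*np.arctan2(q[1],q[0]); d=np.array(xy)-o["eef_pos"][:2]
    tx=np.array([np.cos(ps),np.sin(ps)]); ty=np.array([np.sin(ps),-np.cos(ps)])
    print("tool shift cm",(d@tx*100).round(2),(d@ty*100).round(2), "turn",None if th is None else round(-(np.pi/2+th-ps),3))
E
python3 - <<'E'
from h import *
o=st()
p=cam("wrist"); c=cloud(p); save(p,"wrist7.png")
print("B",top_of(p,(.540,.090),.156,.176,.025,c)); print("D",top_of(p,(.430,.090),.186,.206,.025,c))
edge(c,(.540,.09),.022,.036,.023,"Bbush")
go(o,(.5403,.090),-.237)
E
```

```text
{'clock': 25.375, 'eef_pos': [0.5399, 0.1494, 0.2728], 'tool_rot': [0.7852, 0.6192, -0.0009, -0.0004], 'ft_force': [0.174, -0.6214, 0.1464], 'grip_width': 0.0845, 'grasp_force': 0.0} psi-90 -0.2353
B (230, array([0.5415, 0.0918]), array([541.2,  90. ]), array([23.8,  9.8]), 77.9, np.float64(0.1655))
D None
Bbush 454 ctr [0.5414 0.091 ] R 0.0217 z 0.0302
tool shift cm -5.77 1.42 turn 0.002
```

Call:
carry_out(increments=[8.5, -2.9, 0.75, 0, 0, 8.5, -2.9, 0.75, 0, 0, 8.5, 0, 0, 5, 0, 8.5, 0, 0, 5, 0, 8.5, 0, 0, 2.5, 0])

```text
clock: 26.05
eef_pos: [0.5394, 0.0889, 0.1457]
tool_rot: [0.786, 0.619, -0.002, -0.001]
ft_force: [-0.1, 0.3, 0.3]
grip_width: 0.0849
grasp_force: 0.0
```

Call:
carry_out(increments=[8.5, 0, 0, 1.3, 0, 8.5, 0, 0, 0, 0, 3, 0, 0, 0, 0, 1.5, 0, 0, 0, 0, 0, 0, 0, 0, 0])

```text
clock: 26.68
eef_pos: [0.5419, 0.0899, 0.1367]
tool_rot: [0.786, 0.619, 0.001, 0.0]
ft_force: [0.0, -0.6, -0.3]
grip_width: 0.0318
grasp_force: 0.0
```

Call:
carry_out(increments=[0, 0, 0, 0, 0, 0, 0, 0, 0, 0, 0, 0, 0, 0, 0, 0, 0, 0, 0, 0, 0, 0, 0, 0, 0])

```text
clock: 27.3
eef_pos: [0.5416, 0.09, 0.1362]
tool_rot: [0.786, 0.619, 0.0, 0.0]
ft_force: [-1.4, 1.4, 4.3]
grip_width: 0.0095
grasp_force: 59.4
```

```bash
python3 - <<'E'
from h import *
o=st(); go(o,(.4235,.1905))
E
```

```text
{'clock': 27.3, 'eef_pos': [0.5416, 0.09, 0.1362], 'tool_rot': [0.7857, 0.6186, 0.0004, 0.0001], 'ft_force': [-1.3826, 1.3842, 4.3475], 'grip_width': 0.0095, 'grasp_force': 59.4135} psi-90 -0.2369
tool shift cm 7.0 -13.84 turn None
```

Call:
carry_out(increments=[0, 0, 0, -2, 0, 0, 0, 0, -5, 0, 0, 0, 0, -4, 0, 0, 2.33, -4.6, 0, 0, 0, 2.33, -4.6, 0, 0])

```text
clock: 27.92
eef_pos: [0.462, 0.1568, 0.245]
tool_rot: [0.786, 0.618, -0.001, -0.0]
ft_force: [-0.1, 1.7, -2.5]
grip_width: 0.009
grasp_force: 59.4
```

Call:
carry_out(increments=[0, 2.33, -4.6, 0, 0, 0, 0, 0, 1.2, 0, 0, 0, 0, 1.2, 0, 0, 0, 0, 0, 0, 0, 0, 0, 0, 0])

```text
clock: 28.55
eef_pos: [0.4243, 0.1894, 0.2214]
tool_rot: [0.786, 0.618, -0.0, -0.0]
ft_force: [-0.1, 0.7, -2.8]
grip_width: 0.0093
grasp_force: 59.7
```

Call:
carry_out(increments=[0, 0, 0, 0, 0, 0, 0, 0, 0, 0, 0, 0, 0, 0, 0, 0, 0, 0, 0, 0, 0, 0, 0, 0, 0])

```text
clock: 29.18
eef_pos: [0.4237, 0.1902, 0.2219]
tool_rot: [0.786, 0.619, 0.0, 0.0]
ft_force: [-0.1, 0.5, -2.5]
grip_width: 0.0088
grasp_force: 59.7
```

```bash
cat >> h.py <<'E'
def pin(off):
    o=st(); p=cam("wrist"); c=cloud(p); z0=o["eef_pos"][2]-off
    b=edge(c,o["eef_pos"][:2],z0+.024,z0+.036,.023,"bush"); edge(c,(.4234,.19),.016,.026,.027,"collar"); g=edge(c,(.4234,.19),.006,.014,.045,"foot")
    print("underside",z0.round(4)); go(o,o["eef_pos"][:2]+np.array([.4234,.190])-b)
E
python3 -c "
from h import *
pin(.1362)"
```

```text
{'clock': 29.175, 'eef_pos': [0.4237, 0.1902, 0.2219], 'tool_rot': [0.7857, 0.6186, 0.0001, 0.0], 'ft_force': [-0.0872, 0.4775, -2.4765], 'grip_width': 0.0088, 'grasp_force': 59.6751} psi-90 -0.2369
bush 1026 ctr [0.4249 0.192 ] R 0.0209 z 0.116
collar 638 ctr [0.4237 0.19  ] R 0.0261 z 0.0205
foot 1649 ctr [0.4236 0.1897] R 0.0445 z 0.0105
underside 0.0857
tool shift cm -0.23 -0.09 turn None
```

Call:
carry_out(increments=[0, -0.1, -0.06, 0.5, 0, 0, 0, 0, 0.7, 0, 0, 0, 0, 0.6, 0, 0, 0, 0, 0.3, 0, 0, 0, 0, 0.1, 0])

```text
clock: 29.85
eef_pos: [0.4227, 0.1893, 0.1995]
tool_rot: [0.786, 0.619, -0.0, -0.0]
ft_force: [0.8, -0.3, -3.3]
grip_width: 0.0091
grasp_force: 59.6
```

Call:
carry_out(increments=[0, 0, 0, 0.1, 0, 0, 0, 0, 0.1, 0, 0, 0, 0, 0.1, 0, 0, 0, 0, 0.1, 0, 0, 0, 0, 0, 0])

```text
clock: 30.48
eef_pos: [0.4228, 0.1893, 0.1957]
tool_rot: [0.786, 0.619, -0.0, -0.0]
ft_force: [-0.0, 0.3, -2.6]
grip_width: 0.0088
grasp_force: 59.6
```

Call:
carry_out(increments=[0, 0, 0, 0.4, 0, 0, 0, 0, 0.6, 0, 0, 0, 0, 0.6, 0, 0, 0, 0, 0.6, 0, 0, 0, 0, 0.6, 0])

```text
clock: 31.1
eef_pos: [0.4228, 0.1893, 0.1673]
tool_rot: [0.786, 0.619, -0.0, -0.0]
ft_force: [0.7, 0.2, -2.5]
grip_width: 0.0088
grasp_force: 59.7
```

Call:
carry_out(increments=[0, 0, 0, 0.6, 0, 0, 0, 0, 0.2, 0, 0, 0, 0, 0.2, 0, 0, 0, 0, 0.15, 0, 0, 0, 0, 0.05, 0])

```text
clock: 31.72
eef_pos: [0.423, 0.1894, 0.1562]
tool_rot: [0.786, 0.619, 0.0, 0.0]
ft_force: [-1.1, -0.1, 1.4]
grip_width: 0.0088
grasp_force: 60.3
```

Call:
carry_out(increments=[0, 0, 0, 0.1, 0, 0, 0, 0, 0, 0, 0, 0, 0, 0, 0, 0, 0, 0, 0, 0, 0, 0, 0, 0, 0])

```text
clock: 32.35
eef_pos: [0.4233, 0.1896, 0.1562]
tool_rot: [0.786, 0.619, 0.001, 0.0]
ft_force: [-2.1, -0.8, 5.8]
grip_width: 0.0094
grasp_force: 61.0
```

Call:
carry_out(increments=[0, 0, 0, -2, 0, 0, 0, 0, -4, 0, 0, 0, 0, -4.4, 0, 0, 0, 0, 0, -0.1375, 0, 0, 0, 0, -0.1375])

```text
clock: 32.98
eef_pos: [0.4232, 0.1895, 0.2595]
tool_rot: [0.692, 0.722, 0.001, 0.0]
ft_force: [-0.3, -0.4, -3.0]
grip_width: 0.0087
grasp_force: 59.7
```

Call:
carry_out(increments=[0, -2.9, 4.3, 0, 0, 0, -2.9, 4.3, 0, 0, 0, -2.9, 4.3, 0, 0, 0, -2.9, 4.3, 0, 0, 0, 0, 0, 0, 0])

```text
clock: 33.6
eef_pos: [0.6015, 0.0775, 0.2565]
tool_rot: [0.695, 0.719, -0.001, -0.0]
ft_force: [-0.4, 0.0, -3.1]
grip_width: 0.0094
grasp_force: 60.1
```

Call:
carry_out(increments=[0, 0, 0, 0, 0, 0, 0, 0, 0, 0, 0, 0, 0, 0, 0, 0, 0, 0, 0, 0, 0, 0, 0, 0, 0])

```text
clock: 34.22
eef_pos: [0.5989, 0.0803, 0.2592]
tool_rot: [0.693, 0.721, 0.0, 0.0]
ft_force: [0.2, -0.0, -2.4]
grip_width: 0.009
grasp_force: 60.1
```

```bash
cat >> h.py <<'E'
def railfit(c,yr=(-.07,.3),pr=""):
    """top edge: highest points per y slice"""
    q=c[(c[...,0]>.66)&(c[...,0]<.705)&(c[...,1]>yr[0])&(c[...,1]<yr[1])]
    e=.165+(q[:,1]+.087)*np.tan(np.radians(7)); q=q[abs(q[:,2]-e)<.007]
    rows=[]
    for y0 in np.arange(yr[0],yr[1],.03):
        s=q[(q[:,1]>=y0)&(q[:,1]<y0+.03)]
        if len(s)>8:
            s=s[s[:,2]>np.percentile(s[:,2],90)-.006]
            lo,hi=np.percentile(s[:,0],[3,97]); rows.append((s[:,1].mean(),(lo+hi)/2,hi-lo,np.percentile(s[:,2],70),len(s)))
    rows=np.array(rows); 
    if len(rows)<2: print("norail"); return
    print(pr,rows.round(4)); k=np.polyfit(rows[:,0],rows[:,1],1); kz=np.polyfit(rows[:,0],rows[:,3],1); print("x=",k.round(4),"z=",kz.round(4)); return k,kz
E
python3 - <<'E'
from h import *
o=st()
for n in ["wrist","top","side"]:
    p=cam(n); c=cloud(p); save(p,n+"8.png"); railfit(c,pr=n)
    if n!="wrist": 
        q=c[(c[...,0]>.57)&(c[...,0]<.72)&(c[...,1]>.04)&(c[...,1]<.12)&(c[...,2]<.15)]; print(n,"corridor max z",np.percentile(q[:,2],[50,90,99]))
cv2.imwrite("pics/v8.png",np.hstack([cv2.resize(cv2.imread("pics/wrist8.png"),(400,300)),cv2.resize(cv2.imread("pics/side8.png")[110:290,200:440],(400,300))]))
E
```

```text
{'clock': 34.225, 'eef_pos': [0.5989, 0.0803, 0.2592], 'tool_rot': [0.6934, 0.7206, 0.0002, 0.0002], 'ft_force': [0.1933, -0.0316, -2.3859], 'grip_width': 0.009, 'grasp_force': 60.0672} psi-90 0.0385
wrist [[7.900e-03 6.849e-01 7.700e-03 1.775e-01 1.800e+02]
 [3.580e-02 6.840e-01 7.900e-03 1.811e-01 2.510e+02]
 [6.590e-02 6.829e-01 7.700e-03 1.847e-01 2.960e+02]
 [9.590e-02 6.818e-01 7.800e-03 1.884e-01 3.550e+02]
 [1.258e-01 6.807e-01 7.700e-03 1.922e-01 4.160e+02]
 [1.558e-01 6.797e-01 7.900e-03 1.958e-01 5.180e+02]
 [1.860e-01 6.786e-01 7.900e-03 1.995e-01 6.270e+02]
 [2.161e-01 6.775e-01 7.800e-03 2.031e-01 7.800e+02]
 [2.306e-01 6.763e-01 6.400e-03 2.028e-01 1.000e+01]]
x= [-0.0372  0.6853] z= [0.1183 0.177 ]
top [[-5.460e-02  6.903e-01  8.000e-03  1.707e-01  2.800e+01]
 [-2.360e-02  6.883e-01  7.400e-03  1.757e-01  2.700e+01]
 [ 6.200e-03  6.871e-01  8.200e-03  1.784e-01  2.600e+01]
 [ 3.620e-02  6.855e-01  7.900e-03  1.809e-01  2.500e+01]
 [ 6.080e-02  6.850e-01  6.400e-03  1.852e-01  1.600e+01]
 [ 2.786e-01  6.776e-01  7.400e-03  2.128e-01  2.100e+01]
 [ 2.954e-01  6.781e-01  8.100e-03  2.144e-01  8.000e+00]]
x= [-0.0341  0.6875] z= [0.1249 0.1776]
top corridor max z [0.00079988 0.00474225 0.14604431]
side [[4.400e-03 6.864e-01 6.800e-03 1.786e-01 1.400e+01]
 [3.680e-02 6.850e-01 6.700e-03 1.831e-01 1.200e+01]
 [6.690e-02 6.832e-01 6.600e-03 1.863e-01 1.200e+01]
 [9.300e-02 6.838e-01 6.600e-03 1.904e-01 1.100e+01]
 [1.250e-01 6.821e-01 7.200e-03 1.925e-01 1.100e+01]
 [1.556e-01 6.802e-01 6.900e-03 1.974e-01 1.200e+01]
 [2.147e-01 6.788e-01 7.100e-03 2.043e-01 1.100e+01]
 [2.763e-01 6.771e-01 7.400e-03 2.125e-01 9.000e+00]]
x= [-0.0344  0.6863] z= [0.1229 0.1782]
side corridor max z [0.0020001  0.13830382 0.14877378]
```

View pics/v8.png

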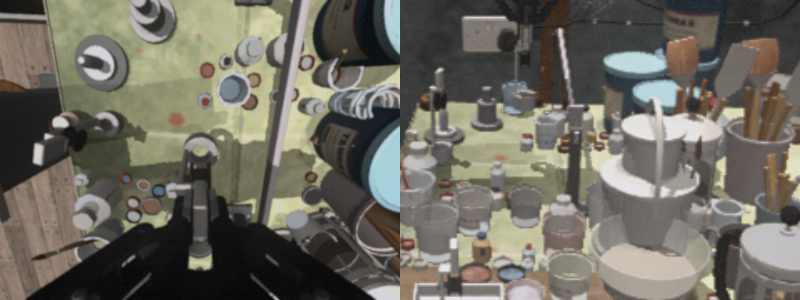

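```bash
python3 - <<'E'
from h import *
o=st()
for n in ["top","side"]:
    p=cam(n); c=cloud(p)
    for x0 in np.arange(.70,.86,.02):
        print(n,x0.round(2),[ (lambda q: (q[:,2].max().round(3),len(q)) if len(q) else None)(c[(c[...,0]>x0)&(c[...,0]<x0+.02)&(c[...,1]>y0)&(c[...,1]<y0+.05)]) for y0 in (-.02,.03,.08,.13)])
p=cam("wrist"); c=cloud(p); z0=.2592-.1362
edge(c,o["eef_pos"][:2],z0+.024,z0+.036,.023,"bush")
go(o,(.6823,.0803)); 
E
```

```text
{'clock': 34.375, 'eef_pos': [0.5991, 0.08, 0.2589], 'tool_rot': [0.6935, 0.7205, 0.0, 0.0001], 'ft_force': [-0.8111, -0.2521, -1.8562], 'grip_width': 0.0092, 'grasp_force': 60.068} psi-90 0.0381
top 0.7 [(np.float64(0.009), 72), (np.float64(0.006), 74), (np.float64(0.005), 19), None]
top 0.72 [(np.float64(0.007), 48), (np.float64(0.008), 54), (np.float64(0.003), 15), None]
top 0.74 [(np.float64(0.007), 36), (np.float64(0.008), 40), (np.float64(0.004), 18), None]
top 0.76 [(np.float64(0.005), 76), (np.float64(0.009), 69), (np.float64(0.005), 40), None]
top 0.78 [(np.float64(0.006), 73), (np.float64(0.008), 73), (np.float64(0.008), 54), None]
top 0.8 [(np.float64(0.011), 69), (np.float64(0.164), 137), (np.float64(0.166), 101), None]
top 0.82 [(np.float64(0.157), 81), (np.float64(0.168), 292), (np.float64(0.166), 190), None]
top 0.84 [(np.float64(0.298), 238), (np.float64(0.165), 112), (np.float64(0.164), 71), None]
top 0.86 [(np.float64(0.298), 222), (np.float64(0.164), 88), (np.float64(0.165), 69), None]
side 0.7 [(np.float64(0.003), 17), (np.float64(0.003), 8), (np.float64(0.0), 1), None]
side 0.72 [(np.float64(0.004), 32), (np.float64(0.005), 39), (np.float64(0.003), 35), (np.float64(0.021), 32)]
side 0.74 [(np.float64(0.004), 12), (np.float64(0.005), 35), (np.float64(0.004), 38), (np.float64(0.035), 68)]
side 0.76 [None, None, (np.float64(0.033), 25), (np.float64(0.039), 43)]
side 0.78 [None, None, (np.float64(0.057), 77), (np.float64(0.068), 35)]
side 0.8 [None, (np.float64(0.165), 35), (np.float64(0.165), 35), (np.float64(0.065), 24)]
side 0.82 [None, (np.float64(0.166), 69), (np.float64(0.165), 32), None]
side 0.84 [(np.float64(0.294), 76), (np.float64(0.163), 22), (np.float64(0.164), 33), (np.float64(0.165), 9)]
side 0.86 [(np.float64(0.298), 164), (np.float64(0.162), 36), (np.float64(0.164), 31), (np.float64(0.164), 15)]
bush 1022 ctr [0.5993 0.0805] R 0.022 z 0.1529
tool shift cm -0.29 8.32 turn None
```

Call:
carry_out(increments=[0, 0, 0, 1.1, 0, 0, -0.1, 2.8, 0, 0, 0, -0.1, 2.8, 0, 0, 0, -0.1, 1.7, 0, 0, 0, 0, 1.0, 0, 0])

```text
clock: 35.15
eef_pos: [0.6828, 0.0799, 0.246]
tool_rot: [0.694, 0.72, -0.001, -0.001]
ft_force: [-0.3, -0.1, -2.8]
grip_width: 0.0092
grasp_force: 60.2
```

Call:
carry_out(increments=[0, 0, 0, 0, 0, 0, 0, 0, 0, 0, 0, 0, 0, 0, 0, 0, 0, 0, 0, 0, 0, 0, 0, 0, 0])

```text
clock: 35.78
eef_pos: [0.6821, 0.0801, 0.2482]
tool_rot: [0.694, 0.72, 0.0, 0.0]
ft_force: [-0.5, 0.3, -2.6]
grip_width: 0.009
grasp_force: 60.1
```

```bash
python3 - <<'E'
from h import *
o=st()
p=cam("wrist"); c=cloud(p); save(p,"wrist9.png"); z0=o["eef_pos"][2]-.1362
edge(c,o["eef_pos"][:2],z0+.024,z0+.036,.023,"bush")
k,kz=railfit(c,(-.07,.3)); print("rail at",np.polyval(k,o["eef_pos"][1]),np.polyval(kz,o["eef_pos"][1]))
q=cam("side"); save(q,"side9.png")
cv2.imwrite("pics/v9.png",np.hstack([cv2.resize(p["pixels"][100:340,130:390],(400,370)),cv2.resize(q["pixels"][100:250,230:390],(400,370),interpolation=cv2.INTER_CUBIC)]))
E
```

```text
{'clock': 35.775, 'eef_pos': [0.6821, 0.0801, 0.2482], 'tool_rot': [0.6935, 0.7204, 0.0002, 0.0001], 'ft_force': [-0.4782, 0.3296, -2.6393], 'grip_width': 0.009, 'grasp_force': 60.1489} psi-90 0.038
bush 809 ctr [0.6822 0.0808] R 0.022 z 0.1422
 [[-5.430e-02  6.874e-01  8.000e-03  1.704e-01  1.450e+02]
 [-2.980e-02  6.865e-01  7.400e-03  1.730e-01  1.150e+02]
 [ 7.730e-02  6.730e-01  1.190e-02  1.900e-01  9.000e+00]
 [ 9.430e-02  6.753e-01  2.180e-02  1.887e-01  3.760e+02]
 [ 1.256e-01  6.813e-01  7.400e-03  1.923e-01  4.010e+02]
 [ 1.554e-01  6.803e-01  7.400e-03  1.960e-01  4.810e+02]
 [ 1.857e-01  6.792e-01  7.600e-03  1.997e-01  6.210e+02]
 [ 2.122e-01  6.781e-01  7.700e-03  2.027e-01  6.170e+02]]
x= [-0.0313  0.6831] z= [0.1216 0.1775]
rail at 0.6806331359945521 0.18720113148726672
```

View pics/v9.png

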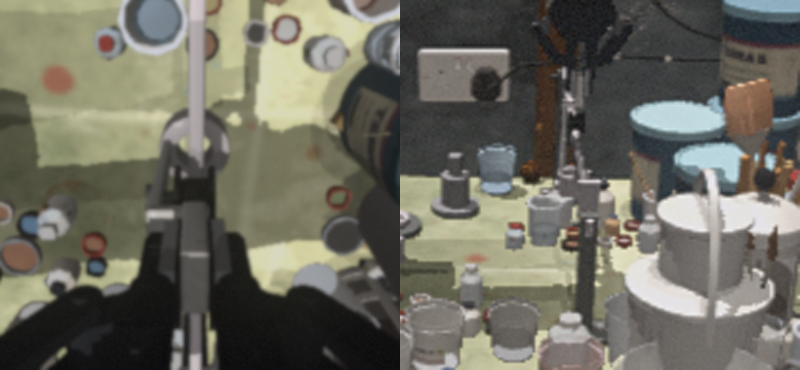

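Call:
carry_out(increments=[0, 0, 0.06, 0.4, 0, 0, 0, 0, 0.5, 0, 0, 0, 0, 0.3, 0, 0, 0, 0, 0.1, 0, 0, 0, 0, 0, 0])

```text
clock: 36.5
eef_pos: [0.6827, 0.0801, 0.2347]
tool_rot: [0.694, 0.72, -0.0, -0.0]
ft_force: [0.3, -0.1, -2.0]
grip_width: 0.0093
grasp_force: 60.1
```

Call:
carry_out(increments=[0, 0, 0, 0.1, 0, 0, 0, 0, 0.1, 0, 0, 0, 0, 0, 0, 0, 0, 0, 0, 0, 0, 0, 0, 0, 0])

```text
clock: 37.12
eef_pos: [0.6828, 0.0801, 0.2328]
tool_rot: [0.694, 0.72, 0.0, 0.0]
ft_force: [0.5, 0.6, -3.4]
grip_width: 0.0089
grasp_force: 60.1
```

Call:
carry_out(increments=[0, 0, 0, 0.1, 0, 0, 0, 0, 0.05, 0, 0, 0, 0, 0, 0, 0, 0, 0, 0, 0, 0, 0, 0, 0, 0])

```text
clock: 37.75
eef_pos: [0.6829, 0.0801, 0.2317]
tool_rot: [0.694, 0.72, 0.0, 0.0]
ft_force: [-0.7, -0.6, 0.1]
grip_width: 0.0087
grasp_force: 60.6
```

Call:
carry_out(increments=[3, 0, 0, 0, 0, 5, 0, 0, 0, 0, 5, 0, 0, 0, 0, 5, 0, 0, 0, 0, 5, 0, 0, 0, 0])

```text
clock: 38.38
eef_pos: [0.6828, 0.0801, 0.2313]
tool_rot: [0.694, 0.72, 0.0, -0.0]
ft_force: [-0.0, -0.2, 0.3]
grip_width: 0.0497
grasp_force: 0.0
```

Call:
carry_out(increments=[5, 0, 0, 0, 0, 5, 0, 0, 0, 0, 5, 0, 0, 0, 0, 5, 0, 0, 0, 0, 5, 0, 0, 0, 0])

```text
clock: 39.0
eef_pos: [0.6828, 0.0801, 0.2313]
tool_rot: [0.694, 0.72, -0.0, 0.0]
ft_force: [0.4, 0.9, 0.6]
grip_width: 0.0501
grasp_force: 0.0
```

```bash
python3 - <<'E'
from h import *
o=st()
p=cam("wrist"); save(p,"wrist10.png"); c=cloud(p)
print([(np.round(w(p,d["xyz"]),3).tolist(),round(d["p"],2)) for d in bot.place_of(p,"hanger_b")])
q=cam("side");print([(np.round(w(q,d["xyz"]),3).tolist(),round(d["p"],2)) for d in bot.place_of(q,"hanger_b")])
cv2.imwrite("pics/v10.png",np.hstack([cv2.resize(p["pixels"][100:384,130:440],(400,370)),cv2.resize(q["pixels"][100:250,230:390],(400,370),interpolation=cv2.INTER_CUBIC)]))
E
```

```text
{'clock': 39.0, 'eef_pos': [0.6828, 0.0801, 0.2313], 'tool_rot': [0.6936, 0.7204, -0.0, 0.0], 'ft_force': [0.3844, 0.8649, 0.5873], 'grip_width': 0.0501, 'grasp_force': 0.0} psi-90 0.038
[([0.685, 0.014, 0.091], 0.6), ([0.43, 0.087, 0.003], 0.59)]
[([0.429, 0.089, 0.001], 0.96), ([0.498, -0.471, 0.016], 0.84), ([0.687, 0.005, 0.09], 0.76), ([0.491, -0.467, 0.104], 0.56)]
```

View pics/v10.png

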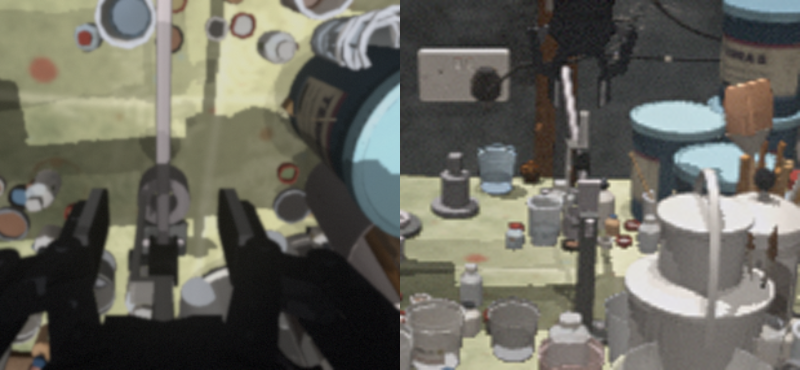

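Call:
carry_out(increments=[8.5, 0, 0, -4, 0, 8.5, 0, 0, -3, 0, 8.5, 1.6, -5, 0, 0, 8.5, 1.6, -5, 0, 0, 8.5, 1.6, -5, 0, 0])

```text
clock: 39.83
eef_pos: [0.5297, 0.1228, 0.3012]
tool_rot: [0.694, 0.72, 0.0, -0.0]
ft_force: [0.1, 0.9, 0.2]
grip_width: 0.0853
grasp_force: 0.0
```

Call:
carry_out(increments=[8.5, 1.6, -5, 0, 0, 8.5, 1.6, -5, 0, 0, 8.5, 0, 0, 0, 0.164, 8.5, 0, 0, 0, 0.164, 8.5, 0, 0, 0, 0])

```text
clock: 40.45
eef_pos: [0.4298, 0.1507, 0.3017]
tool_rot: [0.801, 0.598, 0.0, 0.0]
ft_force: [-0.4, 1.0, 0.0]
grip_width: 0.085
grasp_force: 0.0
```

Call:
carry_out(increments=[8.5, 0, 0, 0, 0, 8.5, 0, 0, 0, 0, 8.5, 0, 0, 0, 0, 8.5, 0, 0, 0, 0, 8.5, 0, 0, 0, 0])

```text
clock: 41.08
eef_pos: [0.4299, 0.1505, 0.3012]
tool_rot: [0.802, 0.598, -0.0, -0.0]
ft_force: [-0.4, -0.3, 0.2]
grip_width: 0.0849
grasp_force: 0.0
```

```bash
python3 - <<'E'
from h import *
o=st()
p=cam("wrist"); c=cloud(p)
print("D",top_of(p,(.430,.090),.184,.208,.025,c)); print("pin",top_of(p,(.424,.19),.064,.08,.02,c))
edge(c,(.430,.09),.022,.036,.023,"Dbush")
go(o,(.430,.0895),-.293)
for n in ["side","top"]:
    q=cam(n);print(n,[(t,np.round(w(q,d["xyz"]),3).tolist(),round(d["p"],2)) for t in ("hanger_b","tray","cap") for d in bot.place_of(q,t)])
    for d in bot.regions_of(q,"tray")[:1]:
        s=cloud(q)[d["mask"]]; s=s[(s[:,2]>.030)&(s[:,2]<.042)]
        if len(s)>5: print(cv2.minAreaRect((s[:,:2]*1000).astype(np.float32)))
E
```

```text
{'clock': 41.075, 'eef_pos': [0.4299, 0.1505, 0.3012], 'tool_rot': [0.8018, 0.5976, -0.0001, -0.0], 'ft_force': [-0.4294, -0.2657, 0.174], 'grip_width': 0.0849, 'grasp_force': 0.0} psi-90 -0.2899
D (236, array([0.4305, 0.0907]), array([430.1,  88.8]), array([23.6,  9.9]), 71.6, np.float64(0.1946))
pin (107, array([0.4239, 0.1899]), array([423., 189.]), array([15.4, 15.4]), 72.9, np.float64(0.0695))
Dbush 431 ctr [0.4309 0.0899] R 0.0212 z 0.0304
tool shift cm -5.85 1.75 turn 0.003
side [('hanger_b', [0.499, -0.469, 0.018], 0.86), ('hanger_b', [0.685, -0.069, 0.077], 0.7), ('hanger_b', [0.428, 0.091, 0.002], 0.7), ('tray', [0.492, -0.441, 0.012], 0.92), ('cap', [0.69, -0.086, 0.17], 0.75), ('cap', [0.516, 0.264, 0.001], 0.74), ('cap', [0.58, 0.349, 0.004], 0.63)]
((493.42962646484375, -442.1160888671875), (130.18991088867188, 133.6258087158203), 3.475356340408325)
top [('hanger_b', [0.692, -0.075, 0.175], 0.74), ('hanger_b', [0.687, -0.069, 0.08], 0.68), ('hanger_b', [0.493, -0.468, 0.018], 0.65), ('hanger_b', [0.434, 0.09, 0.003], 0.47), ('tray', [0.492, -0.444, 0.011], 0.94)]
((496.2764892578125, -441.11419677734375), (130.19700622558594, 130.20228576660156), 3.538120746612549)
```

Call:
carry_out(increments=[8.5, -2.9, 0.9, 0, 0, 8.5, -2.95, 0.87, 0, 0, 8.5, 0, 0, 5, 0, 8.5, 0, 0, 5, 0, 8.5, 0, 0, 2.5, 0])

```text
clock: 42.25
eef_pos: [0.4285, 0.0889, 0.1738]
tool_rot: [0.802, 0.597, -0.002, -0.001]
ft_force: [0.4, 1.1, 0.6]
grip_width: 0.0848
grasp_force: 0.0
```

Call:
carry_out(increments=[8.5, 0, 0, 1.0, 0, 8.5, 0, 0, 0, 0, 3, 0, 0, 0, 0, 1.5, 0, 0, 0, 0, 0, 0, 0, 0, 0])

```text
clock: 42.88
eef_pos: [0.4306, 0.0896, 0.167]
tool_rot: [0.802, 0.598, 0.001, 0.0]
ft_force: [-0.1, -0.1, 0.4]
grip_width: 0.0316
grasp_force: 0.0
```

Call:
carry_out(increments=[0, 0, 0, 0, 0, 0, 0, 0, 0, 0, 0, 0, 0, 0, 0, 0, 0, 0, 0, 0, 0, 0, 0, 0, 0])

```text
clock: 43.5
eef_pos: [0.4305, 0.0896, 0.1667]
tool_rot: [0.802, 0.598, 0.0, 0.0]
ft_force: [-0.0, 0.0, 5.2]
grip_width: 0.0094
grasp_force: 59.5
```

```bash
python3 - <<'E'
from h import *
o=st(); go(o,(.4234,.190))
E
```

```text
{'clock': 43.5, 'eef_pos': [0.4305, 0.0896, 0.1667], 'tool_rot': [0.8018, 0.5975, 0.0005, 0.0002], 'ft_force': [-0.0132, 0.0468, 5.1984], 'grip_width': 0.0094, 'grasp_force': 59.4775} psi-90 -0.2899
tool shift cm 9.42 -3.55 turn None
```

Call:
carry_out(increments=[0, 0, 0, -2, 0, 0, 0, 0, -4, 0, 0, 0, 0, -4, 0, 0, 4.7, -1.78, 0, 0, 0, 4.7, -1.78, 0, 0])

```text
clock: 44.12
eef_pos: [0.4226, 0.19, 0.2657]
tool_rot: [0.803, 0.597, -0.001, -0.0]
ft_force: [0.8, 0.2, -3.5]
grip_width: 0.0089
grasp_force: 58.8
```

Call:
carry_out(increments=[0, 0, 0, 1.4, 0, 0, 0, 0, 0, 0, 0, 0, 0, 0, 0, 0, 0, 0, 0, 0, 0, 0, 0, 0, 0])

```text
clock: 44.75
eef_pos: [0.4232, 0.1891, 0.2527]
tool_rot: [0.802, 0.597, 0.0, 0.0]
ft_force: [0.2, -0.0, -3.2]
grip_width: 0.0091
grasp_force: 58.8
```

```bash
python3 -c "
from h import *
pin(.1667)"
```

```text
{'clock': 44.75, 'eef_pos': [0.4232, 0.1891, 0.2527], 'tool_rot': [0.8022, 0.597, 0.0003, 0.0001], 'ft_force': [0.1603, -0.047, -3.2411], 'grip_width': 0.0091, 'grasp_force': 58.8077} psi-90 -0.2913
bush 942 ctr [0.4241 0.1906] R 0.0209 z 0.1163
collar 560 ctr [0.4236 0.1899] R 0.0262 z 0.0204
foot 1419 ctr [0.4235 0.1897] R 0.0445 z 0.0105
underside 0.086
tool shift cm -0.08 -0.05 turn None
```

Call:
carry_out(increments=[0, 0, 0, 0.5, 0, 0, 0, 0, 0.7, 0, 0, 0, 0, 0.6, 0, 0, 0, 0, 0.3, 0, 0, 0, 0, 0.1, 0])

```text
clock: 45.42
eef_pos: [0.4228, 0.1897, 0.23]
tool_rot: [0.802, 0.598, -0.0, -0.0]
ft_force: [-0.4, 0.1, -2.9]
grip_width: 0.0086
grasp_force: 58.7
```

Call:
carry_out(increments=[0, 0, 0, 0.1, 0, 0, 0, 0, 0.1, 0, 0, 0, 0, 0.1, 0, 0, 0, 0, 0.1, 0, 0, 0, 0, 0, 0])

```text
clock: 46.05
eef_pos: [0.4229, 0.1897, 0.2262]
tool_rot: [0.802, 0.598, -0.0, -0.0]
ft_force: [-0.2, 0.4, -2.6]
grip_width: 0.0094
grasp_force: 58.7
```

Call:
carry_out(increments=[0, 0, 0, 0.4, 0, 0, 0, 0, 0.6, 0, 0, 0, 0, 0.6, 0, 0, 0, 0, 0.6, 0, 0, 0, 0, 0.6, 0])

```text
clock: 46.68
eef_pos: [0.4229, 0.1897, 0.1978]
tool_rot: [0.802, 0.598, -0.0, -0.0]
ft_force: [0.1, -0.6, -2.5]
grip_width: 0.0091
grasp_force: 58.8
```

Call:
carry_out(increments=[0, 0, 0, 0.6, 0, 0, 0, 0, 0.2, 0, 0, 0, 0, 0.2, 0, 0, 0, 0, 0.15, 0, 0, 0, 0, 0.05, 0])

```text
clock: 47.3
eef_pos: [0.4231, 0.1899, 0.1867]
tool_rot: [0.802, 0.598, 0.0, 0.0]
ft_force: [-1.7, -0.5, 1.5]
grip_width: 0.0089
grasp_force: 59.4
```

Call:
carry_out(increments=[0, 0, 0, 0.1, 0, 0, 0, 0, 0, 0, 0, 0, 0, 0, 0, 0, 0, 0, 0, 0, 0, 0, 0, 0, 0])

```text
clock: 47.92
eef_pos: [0.4234, 0.1899, 0.1868]
tool_rot: [0.802, 0.598, 0.001, 0.0]
ft_force: [-3.1, 0.3, 4.9]
grip_width: 0.009
grasp_force: 60.1
```

Call:
carry_out(increments=[0, 0, 0, -2, 0, 0, 0, 0, -4, 0, 0, 0, 0, -4.4, 0, 0, 0, 0, 0, -0.1635, 0, 0, 0, 0, -0.1635])

```text
clock: 48.55
eef_pos: [0.4233, 0.1898, 0.29]
tool_rot: [0.692, 0.722, 0.001, 0.0]
ft_force: [-1.0, 0.6, -2.9]
grip_width: 0.0091
grasp_force: 59.2
```

Call:
carry_out(increments=[0, -2.9, 4.3, 0, 0, 0, -2.9, 4.3, 0, 0, 0, -2.9, 4.3, 0, 0, 0, -2.9, 4.3, 0, 0, 0, 0, 0, 2, 0])

```text
clock: 49.18
eef_pos: [0.6031, 0.0777, 0.2685]
tool_rot: [0.695, 0.719, 0.001, 0.001]
ft_force: [-2.1, 0.0, -3.4]
grip_width: 0.0089
grasp_force: 59.7
```

Call:
carry_out(increments=[0, 0, 0, 2, 0, 0, 0, 0, 0, 0, 0, 0, 0, 0, 0, 0, 0, 0, 0, 0, 0, 0, 0, 0, 0])

```text
clock: 49.8
eef_pos: [0.5994, 0.0803, 0.2504]
tool_rot: [0.694, 0.72, 0.001, 0.001]
ft_force: [1.0, 0.2, -1.9]
grip_width: 0.0092
grasp_force: 59.8
```

```bash
python3 - <<'E'
from h import *
o=st(); p=cam("wrist"); c=cloud(p); save(p,"wrist11.png"); z0=o["eef_pos"][2]-.1667
edge(c,o["eef_pos"][:2],z0+.024,z0+.036,.023,"bush")
k,kz=railfit(c,(.02,.3)); print(z0+.114); go(o,(np.polyval(k,.08),.08),.0372)
E
```

```text
{'clock': 49.8, 'eef_pos': [0.5994, 0.0803, 0.2504], 'tool_rot': [0.6938, 0.7201, 0.0007, 0.0006], 'ft_force': [0.9598, 0.2171, -1.9066], 'grip_width': 0.0092, 'grasp_force': 59.8087} psi-90 0.0372
bush 940 ctr [0.5995 0.0808] R 0.0218 z 0.114
 [[3.590e-02 6.839e-01 7.700e-03 1.810e-01 2.650e+02]
 [6.590e-02 6.829e-01 7.800e-03 1.848e-01 3.120e+02]
 [9.580e-02 6.818e-01 7.700e-03 1.884e-01 3.800e+02]
 [1.260e-01 6.808e-01 7.900e-03 1.921e-01 4.550e+02]
 [1.559e-01 6.797e-01 7.800e-03 1.957e-01 5.570e+02]
 [1.859e-01 6.785e-01 7.800e-03 1.995e-01 6.930e+02]
 [2.147e-01 6.776e-01 7.900e-03 2.030e-01 8.050e+02]]
x= [-0.0358  0.6853] z= [0.1226 0.1766]
0.19766415226484968
tool shift cm -0.34 8.29 turn 0.0
```

Call:
carry_out(increments=[0, -0.1, 2.8, 0, 0, 0, -0.1, 2.8, 0, 0, 0, -0.1, 1.7, 0, 0, 0, 0, 1.03, 0, 0, 0, 0, 0, 0, 0])

```text
clock: 50.48
eef_pos: [0.6829, 0.0803, 0.2488]
tool_rot: [0.694, 0.72, -0.0, -0.0]
ft_force: [-0.9, -0.9, -3.1]
grip_width: 0.0095
grasp_force: 59.9
```

Call:
carry_out(increments=[0, 0, 0, 0.3, 0, 0, 0, 0, 0.5, 0, 0, 0, 0, 0.4, 0, 0, 0, 0, 0.2, 0, 0, 0, 0, 0.1, 0])

```text
clock: 51.1
eef_pos: [0.6823, 0.0802, 0.2342]
tool_rot: [0.694, 0.72, -0.0, -0.0]
ft_force: [-0.2, 1.3, -2.7]
grip_width: 0.009
grasp_force: 59.9
```

Call:
carry_out(increments=[0, 0, 0, 0.1, 0, 0, 0, 0, 0.1, 0, 0, 0, 0, 0, 0, 0, 0, 0, 0, 0, 0, 0, 0, 0, 0])

```text
clock: 51.72
eef_pos: [0.6824, 0.0802, 0.2323]
tool_rot: [0.694, 0.72, 0.0, -0.0]
ft_force: [-0.2, -0.2, -2.6]
grip_width: 0.009
grasp_force: 60.0
```

Call:
carry_out(increments=[0, 0, 0.04, 0.1, 0, 0, 0, 0, 0.02, 0, 0, 0, 0, 0, 0, 0, 0, 0, 0, 0, 0, 0, 0, 0, 0])

```text
clock: 52.35
eef_pos: [0.6828, 0.0802, 0.232]
tool_rot: [0.694, 0.72, 0.0, 0.0]
ft_force: [-4.3, -0.6, 5.3]
grip_width: 0.0091
grasp_force: 61.1
```

Call:
carry_out(increments=[0, 0, 0, -0.03, 0, 3, 0, 0, 0, 0, 5, 0, 0, 0, 0, 5, 0, 0, 0, 0, 5, 0, 0, 0, 0])

```text
clock: 52.98
eef_pos: [0.6829, 0.0803, 0.2311]
tool_rot: [0.694, 0.72, -0.0, -0.0]
ft_force: [0.8, 1.0, -0.6]
grip_width: 0.0498
grasp_force: 0.0
```

Call:
carry_out(increments=[5, 0, 0, 0, 0, 5, 0, 0, 0, 0, 5, 0, 0, 0, 0, 5, 0, 0, 0, 0, 5, 0, 0, 0, 0])

```text
clock: 53.6
eef_pos: [0.6828, 0.0803, 0.2314]
tool_rot: [0.694, 0.72, 0.0, -0.0]
ft_force: [-0.5, 0.7, 0.0]
grip_width: 0.0499
grasp_force: 0.0
```

Call:
carry_out(increments=[5, 0, 0, 0, 0, 5, 0, 0, 0, 0, 5, 0, 0, 0, 0, 5, 0, 0, 0, 0, 5, 0, 0, 0, 0])

```text
clock: 54.22
eef_pos: [0.6828, 0.0803, 0.2314]
tool_rot: [0.694, 0.72, 0.0, -0.0]
ft_force: [0.4, 0.1, 0.6]
grip_width: 0.0499
grasp_force: 0.0
```

```bash
python3 - <<'E'
from h import *
o=st()
for n in ["wrist","side","top"]:
    p=cam(n); save(p,n+"12.png"); print(n,[(t,np.round(w(p,d["xyz"]),3).tolist(),round(d["p"],2)) for t in ("hanger_b","cap") for d in bot.place_of(p,t)])
E
```

```text
{'clock': 54.225, 'eef_pos': [0.6828, 0.0803, 0.2314], 'tool_rot': [0.6939, 0.7201, 0.0, -0.0], 'ft_force': [0.3997, 0.141, 0.5649], 'grip_width': 0.0499, 'grasp_force': 0.0} psi-90 0.037
wrist [('hanger_b', [0.692, -0.07, 0.081], 0.65), ('cap', [0.515, 0.264, -0.0], 0.65)]
side [('hanger_b', [0.497, -0.47, 0.017], 0.69), ('hanger_b', [0.685, -0.028, 0.052], 0.55), ('hanger_b', [0.689, -0.073, 0.077], 0.47), ('cap', [0.515, 0.267, 0.001], 0.72)]
top [('hanger_b', [0.687, -0.074, 0.081], 0.77), ('hanger_b', [0.493, -0.47, 0.02], 0.72), ('hanger_b', [0.691, -0.023, 0.049], 0.72), ('cap', [0.516, 0.262, 0.001], 0.58)]
```

Call:
carry_out(increments=[8.5, 0, 0, -3, 0, 8.5, 0, 0, -3, 0, 8.5, 4.5, -3.25, 0, 0, 8.5, 4.5, -3.25, 0, 0, 8.5, 4.5, -3.25, 0, 0])

```text
clock: 55.3
eef_pos: [0.5794, 0.2126, 0.2915]
tool_rot: [0.694, 0.72, 0.0, 0.0]
ft_force: [0.0, 0.5, 1.4]
grip_width: 0.085
grasp_force: 0.0
```

Call:
carry_out(increments=[8.5, 4.5, -3.25, 0, 0, 8.5, 4.5, -3.25, 0, 0, 8.5, 0, 0, 0, 0.037, 8.5, 0, 0, 0, 0, 8.5, 0, 0, 0, 0])

```text
clock: 55.92
eef_pos: [0.513, 0.298, 0.2913]
tool_rot: [0.708, 0.707, -0.0, 0.0]
ft_force: [-0.3, -1.0, 0.4]
grip_width: 0.085
grasp_force: 0.0
```

```bash
python3 - <<'E'
from h import *
o=st(); p=cam("wrist"); c=cloud(p); save(p,"wrist13.png")
print(top_of(p,(.515,.262),.084,.1,.03,c),top_of(p,(.515,.262),.052,.066,.04,c)); edge(c,(.514,.262),.055,.064,.022,"body"); edge(c,(.514,.262),.008,.016,.037,"flange")
go(o,(.514,.2625),0)
E
```

```text
{'clock': 55.925, 'eef_pos': [0.513, 0.298, 0.2913], 'tool_rot': [0.7077, 0.7065, -0.0, 0.0002], 'ft_force': [-0.3016, -0.9705, 0.3847], 'grip_width': 0.085, 'grasp_force': 0.0} psi-90 -0.0017
(209, array([0.5146, 0.264 ]), array([514.5, 263.3]), array([20.1, 20.6]), 87.2, np.float64(0.0919)) (422, array([0.5145, 0.2689]), array([514.6, 264. ]), array([40.3, 42.9]), 86.9, np.float64(0.0603))
body 407 ctr [0.5144 0.2631] R 0.0212 z 0.0604
flange 730 ctr [0.5145 0.2631] R 0.0362 z 0.0125
tool shift cm -3.55 0.1 turn -0.002
```

Call:
carry_out(increments=[8.5, -3.5, 0.15, 0, 0, 8.5, 0, 0, 5, 0, 8.5, 0, 0, 5, 0, 8.5, 0, 0, 5, 0, 8.5, 0, 0, 4, 0])

```text
clock: 56.6
eef_pos: [0.5137, 0.2624, 0.0992]
tool_rot: [0.708, 0.706, -0.001, -0.0]
ft_force: [-0.3, 0.1, 0.4]
grip_width: 0.0847
grasp_force: 0.0
```

Call:
carry_out(increments=[8.5, 0, 0, 2.4, 0, 8.5, 0, 0, 0.9, 0, 8.5, 0, 0, 0, 0, 4, 0, 0, 0, 0, 1, 0, 0, 0, 0])

```text
clock: 57.22
eef_pos: [0.5145, 0.2645, 0.0698]
tool_rot: [0.707, 0.707, 0.001, 0.0]
ft_force: [0.1, 0.3, -0.1]
grip_width: 0.0511
grasp_force: 0.0
```

Call:
carry_out(increments=[1, 0, 0, 0, 0, 1, 0, 0, 0, 0, 1, 0, 0, 0, 0, 1, 0, 0, 0, 0, 1, 0, 0, 0, 0])

```text
clock: 57.85
eef_pos: [0.5144, 0.2644, 0.0691]
tool_rot: [0.707, 0.707, 0.001, 0.0]
ft_force: [1.2, 0.5, 4.7]
grip_width: 0.02
grasp_force: 59.1
```

Call:
carry_out(increments=[1, 0, 0, -2, 0, 1, 0, 0, -4, 0, 1, 0, 0, -5, 0, 1, 0, 0, 0, 0, 1, 0, 0, 0, 0])

```text
clock: 58.48
eef_pos: [0.5125, 0.2636, 0.1769]
tool_rot: [0.707, 0.707, -0.001, -0.001]
ft_force: [0.5, -0.2, -2.6]
grip_width: 0.0197
grasp_force: 59.1
```

```bash
python3 - <<'E'
from h import *
o=st(); e=o["eef_pos"]; p=cam("wrist"); c=cloud(p)
z0=e[2]-.0675; edge(c,e[:2],z0+.055,z0+.064,.022,"body"); edge(c,e[:2],z0+.007,z0+.018,.037,"flange"); go(o,(.4234,.190))
E
```

```text
{'clock': 58.475, 'eef_pos': [0.5125, 0.2636, 0.1769], 'tool_rot': [0.7071, 0.7071, -0.0014, -0.0005], 'ft_force': [0.5072, -0.1825, -2.5832], 'grip_width': 0.0197, 'grasp_force': 59.0894} psi-90 0.0001
body 1363 ctr [0.5128 0.2623] R 0.0214 z 0.1682
flange 2794 ctr [0.5125 0.262 ] R 0.0364 z 0.1203
tool shift cm -7.36 -8.91 turn None
```

Call:
carry_out(increments=[1, -3.65, -4.55, 0, 0, 1, -3.65, -4.55, 0, 0, 1, 0, 0, 0, 0, 1, 0, 0, 0, 0, 1, 0, 0, 0, 0])

```text
clock: 59.15
eef_pos: [0.4236, 0.1917, 0.1782]
tool_rot: [0.707, 0.707, 0.0, 0.0]
ft_force: [0.1, 0.3, -2.3]
grip_width: 0.0202
grasp_force: 59.4
```

Call:
carry_out(increments=[1, 0, 0, 1, 0, 1, 0, 0, 1, 0, 1, 0, 0, 0, 0, 1, 0, 0, 0, 0, 1, 0, 0, 0, 0])

```text
clock: 59.78
eef_pos: [0.4229, 0.1912, 0.1587]
tool_rot: [0.707, 0.707, 0.0, 0.0]
ft_force: [0.2, 0.2, -2.8]
grip_width: 0.0198
grasp_force: 59.4
```

```bash
python3 - <<'E'
from h import *
o=st(); e=o["eef_pos"]; p=cam("wrist"); c=cloud(p)
z0=e[2]-.0691; print("under",z0); edge(c,e[:2],z0+.055,z0+.064,.022,"body"); edge(c,e[:2],z0+.007,z0+.018,.037,"flange"); edge(c,(.4234,.19),.006,.014,.045,"foot")
E
```

```text
{'clock': 59.775, 'eef_pos': [0.4229, 0.1912, 0.1587], 'tool_rot': [0.7071, 0.7071, 0.0003, 0.0001], 'ft_force': [0.2257, 0.1763, -2.8456], 'grip_width': 0.0198, 'grasp_force': 59.3893} psi-90 0.0
under 0.0895734924070885
body 1375 ctr [0.4232 0.19  ] R 0.0214 z 0.1501
flange 2805 ctr [0.4231 0.1899] R 0.0364 z 0.1022
foot 1612 ctr [0.4234 0.1897] R 0.0445 z 0.0105
```

Well aligned; lower 69 mm onto the collar.

Call:
carry_out(increments=[1, 0, 0, 1, 0, 1, 0, 0, 1.5, 0, 1, 0, 0, 1.5, 0, 1, 0, 0, 1.5, 0, 1, 0, 0, 1, 0])

```text
clock: 60.45
eef_pos: [0.4221, 0.1908, 0.0923]
tool_rot: [0.707, 0.707, -0.001, -0.0]
ft_force: [-0.1, -0.4, -1.5]
grip_width: 0.0196
grasp_force: 59.4
```

Call:
carry_out(increments=[1, 0, 0, 0.2, 0, 1, 0, 0, 0.1, 0, 1, 0, 0, 0.1, 0, 1, 0, 0, 0, 0, 1, 0, 0, 0, 0])

```text
clock: 61.08
eef_pos: [0.4228, 0.1911, 0.0897]
tool_rot: [0.707, 0.707, 0.0, 0.0]
ft_force: [0.3, 0.1, -2.9]
grip_width: 0.0198
grasp_force: 59.4
```

Call:
carry_out(increments=[1, 0, 0, 0.08, 0, 1, 0, 0, 0.05, 0, 1, 0, 0, 0, 0, 3, 0, 0, 0, 0, 5, 0, 0, 0, 0])

```text
clock: 61.7
eef_pos: [0.4227, 0.1911, 0.0881]
tool_rot: [0.707, 0.707, 0.0, 0.0]
ft_force: [0.7, -0.6, -0.4]
grip_width: 0.0469
grasp_force: 0.0
```

Call:
carry_out(increments=[8.5, 0, 0, 0, 0, 8.5, 0, 0, 0, 0, 8.5, 0, 0, -2, 0, 8.5, 0, 0, -5, 0, 8.5, 0, 0, -6, 0])

```text
clock: 62.32
eef_pos: [0.4217, 0.1907, 0.2184]
tool_rot: [0.707, 0.707, -0.001, -0.001]
ft_force: [1.2, 0.6, -0.1]
grip_width: 0.0851
grasp_force: 0.0
```

Call:
carry_out(increments=[8.5, 5, 0, -2, 0, 8.5, 0, 0, 0, 0, 8.5, 0, 0, 0, 0, 8.5, 0, 0, 0, 0, 8.5, 0, 0, 0, 0])

```text
clock: 62.95
eef_pos: [0.4223, 0.2402, 0.2373]
tool_rot: [0.707, 0.707, -0.001, -0.0]
ft_force: [-0.2, 0.1, -0.1]
grip_width: 0.0847
grasp_force: 0.0
```

```bash
python3 - <<'E'
from h import *
o=st(); p=cam("wrist"); c=cloud(p)
print("knob",top_of(p,(.4234,.19),.1,.13,.03,c)); edge(c,(.4234,.19),.024,.038,.037,"flange"); edge(c,(.4234,.19),.006,.014,.045,"foot")
q=cam("side"); 
print([(t,np.round(w(q,d["xyz"]),3).tolist(),round(d["p"],2)) for t in ("hanger_b","tray","cap","tub","bottle") for d in bot.place_of(q,t)])
cv2.imwrite("pics/v14.png",np.hstack([cv2.resize(q["pixels"][100:250,190:390],(400,300),interpolation=cv2.INTER_CUBIC),cv2.resize(q["pixels"][220:340,150:310],(400,300),interpolation=cv2.INTER_CUBIC)]))
E
```

```text
{'clock': 62.95, 'eef_pos': [0.4223, 0.2402, 0.2373], 'tool_rot': [0.7075, 0.7067, -0.0009, -0.0002], 'ft_force': [-0.165, 0.1481, -0.079], 'grip_width': 0.0847, 'grasp_force': 0.0} psi-90 -0.0011
knob (333, array([0.4237, 0.192 ]), array([423.8, 190.2]), array([20.6, 20.6]), 86.8, np.float64(0.111))
flange 1024 ctr [0.4237 0.1902] R 0.0362 z 0.0325
foot 699 ctr [0.4234 0.19  ] R 0.0444 z 0.0105
[('hanger_b', [0.498, -0.471, 0.017], 0.77), ('hanger_b', [0.686, -0.073, 0.078], 0.69), ('hanger_b', [0.686, -0.026, 0.053], 0.66), ('tray', [0.496, -0.443, 0.01], 0.68), ('cap', [0.422, 0.191, 0.019], 0.55), ('tub', [0.578, 0.351, 0.004], 0.72), ('tub', [0.493, -0.468, 0.102], 0.5), ('bottle', [0.686, -0.027, 0.052], 0.67), ('bottle', [0.366, 0.092, 0.003], 0.47)]
```

View pics/v14.png

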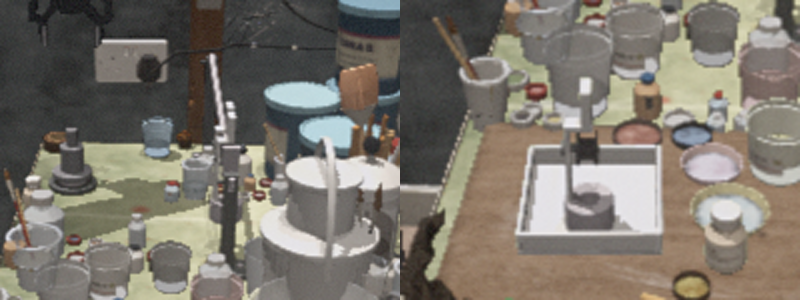

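The picture shows the cap seated on the gauge at (73,165) and hangers b and d on the rail by the stop at (230,150). Hanger a stands in the tray at (588,200), and the tub and bottle are where they started.

```bash
python3 -c "
from workcell import bot
print(bot.job_done())"
```

```text
the job is handed in; nothing more can be done
None
```

The job is handed in at 63 s of robot time: hanger a stuck on the taper and stands in the tray, b then d went home on the collar and hang on the rail at the stop, the cap is back on the gauge pin, the tub and bottle are where they were, and hanger c was not in the scene.

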